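Empty the tubs and gauge the hidden block

TASK

Get the grey tubs ready for washing: lift off every lid there is and put it in the brown lid carton, and clear out what you find in the tubs. One tub holds a pale wooden block: stand it on the plate of the height gauge, let go of it, press the foot down until it rests on the block and keep it there for a second, then put the block in the green tray if it is full size (58 mm) or in the brown scrap tray if it is short (48 mm). Any dark wooden offcuts go in the scrap tray too; let the gauge's foot rise again and leave the jar, the mug and the tape where they are.

Things in the scene. Friction and masses are not known exactly. Their poses are not given: they have to be found in the camera images.
- tub_a: open-topped square grey plastic tub, fixed to the table, outside 116 x 116 x 70 mm high, walls and floor 3 mm; one of four identical ones. Origin: centre of its underside, x and y along its sides, z up. A tub may hold one wooden piece or nothing; a tub whose lid is absent simply stands open
- tub_b: open-topped square grey plastic tub, fixed to the table, outside 116 x 116 x 70 mm high, walls and floor 3 mm; one of four identical ones. Origin: centre of its underside, x and y along its sides, z up. A tub may hold one wooden piece or nothing; a tub whose lid is absent simply stands open
- tub_c: open-topped square grey plastic tub, fixed to the table, outside 116 x 116 x 70 mm high, walls and floor 3 mm; one of four identical ones. Origin: centre of its underside, x and y along its sides, z up. A tub may hold one wooden piece or nothing; a tub whose lid is absent simply stands open
- tub_d: open-topped square grey plastic tub, fixed to the table, outside 116 x 116 x 70 mm high, walls and floor 3 mm; one of four identical ones. Origin: centre of its underside, x and y along its sides, z up. A tub may hold one wooden piece or nothing; a tub whose lid is absent simply stands open
- lid_a: loose blue lid, 90 g: plate 120 x 120 x 5 mm with a 104 x 104 x 5 mm plug below it and on top a white upright grip bar 60 mm long (along lid x), 20 mm wide (lid y), 36 mm high. Origin: centre of the plug's underside (65 mm above the tub's underside when closed), z up; the bar's top is 46 mm above the origin. Merely rests on the tub: lift straight up. A second lid can be stood on the first one's bar
- lid_b: loose blue lid, 90 g: plate 120 x 120 x 5 mm with a 104 x 104 x 5 mm plug below it and on top a white upright grip bar 60 mm long (along lid x), 20 mm wide (lid y), 36 mm high. Origin: centre of the plug's underside (65 mm above the tub's underside when closed), z up; the bar's top is 46 mm above the origin. Merely rests on the tub: lift straight up. A second lid can be stood on the first one's bar
- lid_c: loose blue lid, 90 g: plate 120 x 120 x 5 mm with a 104 x 104 x 5 mm plug below it and on top a white upright grip bar 60 mm long (along lid x), 20 mm wide (lid y), 36 mm high. Origin: centre of the plug's underside (65 mm above the tub's underside when closed), z up; the bar's top is 46 mm above the origin. Merely rests on the tub: lift straight up. A second lid can be stood on the first one's bar. Absent (None) in some starts
- lid_d: loose blue lid, 90 g: plate 120 x 120 x 5 mm with a 104 x 104 x 5 mm plug below it and on top a white upright grip bar 60 mm long (along lid x), 20 mm wide (lid y), 36 mm high. Origin: centre of the plug's underside (65 mm above the tub's underside when closed), z up; the bar's top is 46 mm above the origin. Merely rests on the tub: lift straight up. A second lid can be stood on the first one's bar. Absent (None) in some starts
- block_p: upright pale wooden block, 64 mm long (block x), 38 mm wide (block y), either 58 mm (full size) or 48 mm (short) tall: which, only looking or gauging tells; 85 to 170 g. Origin: centre of its underside, z up. Exactly one of block_p and block_q is present, standing in one of the tubs, the other is None
- block_q: upright pale wooden block, 64 mm long (block x), 38 mm wide (block y), either 58 mm (full size) or 48 mm (short) tall: which, only looking or gauging tells; 85 to 170 g. Origin: centre of its underside, z up. Exactly one of block_p and block_q is present, standing in one of the tubs, the other is None
- offcut_a: dark brown wooden bar lying flat, 72 mm long (x), 30 x 30 mm in section, 60 g, a leftover that may lie in a tub. Origin: centre of its underside, z up. Absent (None) in some starts
- offcut_b: dark brown wooden bar lying flat, 72 mm long (x), 30 x 30 mm in section, 60 g, a leftover that may lie in a tub. Origin: centre of its underside, z up. Absent (None) in some starts
- lid_carton: open brown carton for the lids, fixed, outside 290 (x) x 150 (y) x 60 mm high, walls and floor 5 mm. Origin: centre of its underside. Two lids fit flat side by side along x, further ones go on top of those
- good_tray: open bright green tray, fixed, outside 130 (x) x 110 (y) x 22 mm high, walls and floor 4 mm. Origin: centre of its underside
- scrap_tray: open brown cardboard tray of the same size (130 x 110 x 22 mm, walls and floor 4 mm), fixed, for scrap. Origin: centre of its underside. It may have changed places with the green one
- gauge: height gauge, fixed: steel plate 190 (x) x 110 (y) x 10 mm; a column 18 x 30 mm, top 150 mm above the table, stands 75 mm to +x of the middle. Origin: centre of the plate's underside, z up
- gauge_spot (a point): point on the top face of the gauge plate, 36 mm to -x of its middle: a block standing centred here with its long side along gauge x has its rear end under the foot. It must be slid in below the foot from the front (-x) along the plate, as the foot is in the way from above
- foot (a point): centre of the underside of the gauge's foot, a steel disc 16 mm across at the tip of a 14 mm wide, 10 mm high arm that runs on to +x above the plate (its top is 99 mm above the table); 12 mm to -x of the gauge's middle; 75 mm above the plate when up
- push_pad (a point): centre of the top of the black push pad, 34 mm across, on the foot's arm, 25 mm to +x of the gauge's middle, 113 mm above the table when up; press it down from above with closed fingers
- gauge_slide (a joint): travel of the foot, m: 0 up, grows as it is pressed down (up to 0.070). Height of what it rests on = 0.075 minus this. A spring lifts it again when let go; it takes about 1 N to start and 60 N per metre more (2 N on a tall block, 3 N on a short one)
- glue_jar: bystander: white jar with orange cap, 60 mm across, 85 mm high; origin under its centre
- mug: bystander: white mug, 76 mm across, 85 mm high; origin under its centre
- tape_roll: bystander: yellow ring of tape, 90 mm across, 25 mm high; origin under its centre
There are look-alikes about, which are no part of the job. What is shaped like the lid_b but pink is not meant.

How it is judged (in metres and radians):
On the way:
1. the pale block stands on the gauge plate, not held, and the foot is pressed down onto its top for half a second (((z of foot in the frame of block_p between 0.055 and 0.0595 m and x of foot in the frame of block_p between -0.033 and 0.033 m and y of foot in the frame of block_p between -0.02 and 0.02 m and angle between block_p's own z axis and vertical below 0.08 rad and z of block_p in the frame of gauge between 0.007 and 0.0125 m and contact force between the fingers and block_p below 0.2 N) or (z of foot in the frame of block_q between 0.045 and 0.0495 m and x of foot in the frame of block_q between -0.033 and 0.033 m and y of foot in the frame of block_q between -0.02 and 0.02 m and angle between block_q's own z axis and vertical below 0.08 rad and z of block_q in the frame of gauge between 0.007 and 0.0125 m and contact force between the fingers and block_q below 0.2 N))), for 0.5 s.
At the end, for the whole second after the job is handed in: All lids at rest in the carton (origin within 140 x 70 mm of its centre, under 115 mm up); 58 mm block in the green tray or 48 mm block in the scrap tray, offcuts in the scrap tray (origins within 58 x 48 mm of its centre, under 45 mm up in green, 90 mm in scrap); gauge foot up within 10 mm (x of lid_a in the frame of lid_carton between -0.14 and 0.14 m and y of lid_a in the frame of lid_carton between -0.07 and 0.07 m and z of lid_a in the frame of lid_carton between 0 and 0.115 m and linear speed of each of lid_a, lid_b, lid_c, lid_d, block_p, block_q, offcut_a, offcut_b below 0.03 m/s and x of lid_b in the frame of lid_carton between -0.14 and 0.14 m and y of lid_b in the frame of lid_carton between -0.07 and 0.07 m and z of lid_b in the frame of lid_carton between 0 and 0.115 m and x of lid_c in the frame of lid_carton between -0.14 and 0.14 m and y of lid_c in the frame of lid_carton between -0.07 and 0.07 m and z of lid_c in the frame of lid_carton between 0 and 0.115 m and x of lid_d in the frame of lid_carton between -0.14 and 0.14 m and y of lid_d in the frame of lid_carton between -0.07 and 0.07 m and z of lid_d in the frame of lid_carton between 0 and 0.115 m and x of block_p in the frame of good_tray between -0.058 and 0.058 m and y of block_p in the frame of good_tray between -0.048 and 0.048 m and z of block_p in the frame of good_tray between 0 and 0.045 m and x of block_q in the frame of scrap_tray between -0.058 and 0.058 m and y of block_q in the frame of scrap_tray between -0.048 and 0.048 m and z of block_q in the frame of scrap_tray between 0 and 0.09 m and x of offcut_a in the frame of scrap_tray between -0.058 and 0.058 m and y of offcut_a in the frame of scrap_tray between -0.048 and 0.048 m and z of offcut_a in the frame of scrap_tray between 0 and 0.09 m and x of offcut_b in the frame of scrap_tray between -0.058 and 0.058 m and y of offcut_b in the frame of scrap_tray between -0.048 and 0.048 m and z of offcut_b in the frame of scrap_tray between 0 and 0.09 m and value of joint gauge_slide below 0.01 m); the robot touches nothing.
It fails at once if a bystander (jar, mug, tape roll) is pushed more than 40 mm or tipped (distance of any of glue_jar, mug, tape_roll from where it was at the start of the episode above 0.04 m or angle between any of glue_jar, mug, tape_roll's own z axis and vertical above 0.5 rad).
Of block_p, block_q only 1 to 1 are there at a start; the rules pass over those that are not, and their reading is None.
Of offcut_a, offcut_b only 1 to 2 are there at a start; the rules pass over those that are not, and their reading is None.
Of lid_c, lid_d only 1 to 2 are there at a start; the rules pass over those that are not, and their reading is None.
At some moment in a run one of lid_a, lid_b, lid_c, lid_d may be knocked a few centimetres aside while the robot is not near it.
Once in a run the grip may slacken for a moment while it holds something.
It also fails if it takes over 208 s, if anything falls off the work surface, if the arm or the gripper's body presses on something with over 40 N, if the wrist force passes 120 N, or if a joint passes its speed limit or range.

ROBOT

A 6-joint arm with a two-finger parallel gripper is mounted at the origin on the work surface. World frame = base frame: x ahead of the robot, y to its left, z up, the work surface at z = 0. Lengths are in mm, angles in rad, forces in N, time in s.
With the tool pointing down it reaches from about 350 to 725 mm from the base axis. Payload 6 kg.
Tool frame: the origin (TCP) lies midway between the tips of the shut fingers; the grasp point (between the pads) lies 19 mm behind it; z points along the fingers, y is the direction in which the jaws open and shut (so a half turn about z gives the same grasp; the last joint's range is limited). The gripper opens to 85 mm and grips with 20 to 120 N. Pads are 22 mm wide; open, the fingers measure 114 mm over their backs; the gripper's body (76 mm by 85 mm) begins 54 mm behind the grasp point. The pads swing forward as they close: fully open they stand 13 mm farther back than shut.
Start: joints at [1.536, 0.04, 0.085, 0, -1.615, -0.334], TCP at [216.271, 559.643, 231.261] pointing down, gripper open.
Joint ranges: [-2.56, 2.56], [-1.29, 2.01], [-1.08, 1.49], [-3.29, 1.98], [-2.81, -0.18], [-2.99, 2.99]. Speed limits (rad/s): [2.57, 2.57, 3.01, 3.14, 3.14, 3.14].

INTERFACE

Orientations are given as a rotation vector (axis times angle).
In Python, from bench import r gives the robot as it stands.
- The arm moves only by the tool send_rows, never from a script. Its argument "targets" is a list of rows, each an object of numbers: "jaw": the opening in per cent of the stroke, from 0 (shut) to 100 (fully open); "x", "y", "z": the shift along the world's x, y, z in units of 40 mm (1.0 is 40 mm); "ax", "ay", "az": the turn, a rotation vector about the world's x, y, z in rad. In form: [{"jaw": .., "x": .., "y": .., "z": .., "ax": .., "ay": .., "az": ..}, ...]. A call has 1 to 8 rows; each row is the pose to reach, as a shift and turn from the pose commanded when the call began; what a row does not reach only later rows make up. A row lasts 1/8 s, in which the tool goes at most 62.5 mm and 10.7 degrees, less where a joint would pass 70% of its speed; a pose out of reach is approached as far as the arm can. A call with a gripper value outside its range is refused whole. The fingers move at their own pace and stop on an object; "squeeze" is the grip in N (left out, the last holds). Time passes only in rows, so rows that repeat a pose let the fingers close. It gives the time, the measured TCP pose, the force and the opening at its end, in the units of the state.
- r.get_state(): the state, without advancing time (a new reading comes with each control period).
- r.capture(name): name is "scene" or "top" or "wrist"; returns (picture, depth): 400x640x3 uint8, red, green, blue; 400x640 float32, mm along the optical axis (not along the pixel's ray), 0 where there is no reading.
- r.get_calibration(name): a dict with "mtx" (3x3 intrinsics, pixels), "pose" (4x4, takes a point from camera to world coordinates). Camera axes: x right, y down, z forward; pixel columns grow to the right and rows downward; lengths in mm; the calibration is good to about 2 mm. The wrist camera is an equidistant fisheye: a pixel r from the principal point sees the ray r / f radians off the axis. A picture is of the moment at which its call begins: read the wrist's pose just before it. get_calibration takes no time and is no camera call; for the wrist camera it gives the pose at the moment of the call.
- r.hand_in(): hands the job in, once; it reports no verdict.
The state is a dict: "t": time; "joints": joint angles; "joint_vel": joint speeds; "tau": joint torques, N m; "ee_pos": TCP position; "orientation": TCP orientation; "contact_force": force on the tool from outside, world axes, zero at the start; "torque": the same for the moment, N m; "width": opening from 0.0 (shut) to 1.0 (fully open).
Only numpy, scipy, OpenCV 4.12 (cv2) and the standard library are available. Lean on these libraries where they do the work, as an engineer would, in place of code of your own. Each camera call takes 0.05 s, during which the arm holds its last target.

## Working session

There is one attempt and no reset: what is moved stays moved. The work goes in short steps, Python scripts to look and compute and a tool call to move; the robot and the scene stay as the last step left them, time stands still between calls to the robot, and variables do not carry over. Pictures are saved under pics/ and viewed, and the job is handed in when it is done.

Besides the shell and the picture viewer there is one more tool, called after "Call:" by a JSON object that holds its "name" and its "arguments", one argument or row to a line. send_rows: Moves the arm, as the interface text tells. Its arguments: {"type":"object","properties":{"targets":{"type":"array","items":{"type":"object","properties":{"jaw":{"type":"number"},"x":{"type":"number"},"y":{"type":"number"},"z":{"type":"number"},"ax":{"type":"number"},"ay":{"type":"number"},"az":{"type":"number"}}}},"squeeze":{"type":"number"}},"required":["targets"]}

```bash
ls; mkdir -p pics; python3 - <<'E'
from bench import r
import cv2,numpy as np
s=r.get_state();print({k:np.round(v,3) for k,v in s.items()})
for n in ("scene","top"):
    p,d=r.capture(n);np.save(f"pics/{n}_d.npy",d);cv2.imwrite(f"pics/{n}0.png",p[:,:,::-1])
    c=r.get_calibration(n);print(n,np.round(c['mtx'],1).tolist(),np.round(c['pose'],3).tolist())
E
```

```text
pics
{'t': np.float64(0.0), 'joints': array([ 1.536,  0.041,  0.084, -0.   , -1.615, -0.334]), 'joint_vel': array([-0.   , -0.   ,  0.   ,  0.   , -0.   , -0.001]), 'tau': array([-0.0000e+00, -3.6820e+01,  3.4742e+01,  6.9330e+00, -5.0000e-03,
        0.0000e+00]), 'ee_pos': array([216.111, 559.365, 230.27 ]), 'orientation': array([ 3.087, -0.576, -0.   ]), 'contact_force': array([ 0.717, -0.377,  0.109]), 'torque': array([-0.015,  0.059, -0.069]), 'width': np.float64(1.001)}
scene [[398.3, 0.0, 315.5], [0.0, 398.3, 198.0], [0.0, 0.0, 1.0]] [[0.733, 0.443, -0.516, 1104.232], [0.68, -0.462, 0.569, -653.729], [0.014, -0.768, -0.64, 819.97], [0.0, 0.0, 0.0, 1.0]]
top [[489.6, 0.0, 319.2], [0.0, 489.6, 201.8], [0.0, 0.0, 1.0]] [[0.031, -0.972, 0.234, 190.616], [-1.0, -0.031, 0.004, -16.932], [0.003, -0.234, -0.972, 1501.845], [0.0, 0.0, 0.0, 1.0]]
```

View pics/scene0.png

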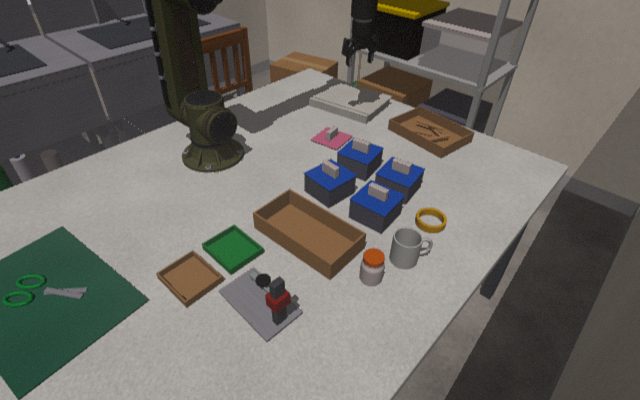

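View pics/top0.png

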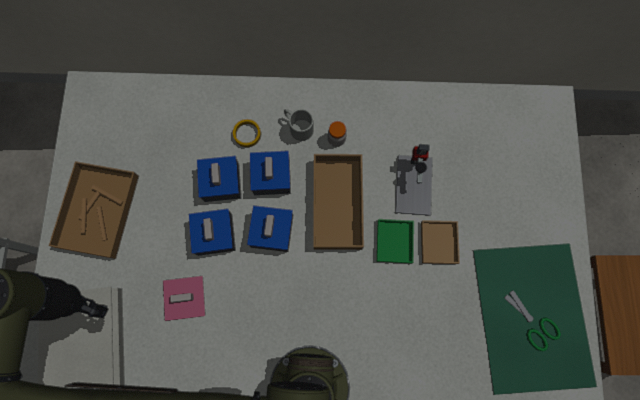

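```bash
cat > h.py <<'E'
import cv2,numpy as np
from scipy.spatial.transform import Rotation as R
from bench import r
def cloud(n,p=None,d=None):
    c=r.get_calibration(n)
    if d is None: p,d=r.capture(n)
    K=c['mtx'];T=np.array(c['pose'])
    v,u=np.mgrid[:400,:640]
    x=(u-K[0,2])/K[0,0]*d;y=(v-K[1,2])/K[1,1]*d
    P=np.stack([x,y,d],-1)@T[:3,:3].T+T[:3,3]
    return p,d,P
def proj(n,X):
    c=r.get_calibration(n);T=np.linalg.inv(np.array(c['pose']));q=T[:3,:3]@np.array(X)+T[:3,3]
    K=np.array(c['mtx']);q=K@(q/q[2]);return q[:2]
def rect(pts):
    (c,s,a)=cv2.minAreaRect(pts.astype(np.float32))
    if s[0]<s[1]: s=(s[1],s[0]);a+=90
    a=(a+90)%180-90
    return np.round(c,1),np.round(s,1),round(float(a),1)
E
python3 - <<'E'
from h import *
p,d,P=cloud("top")
hsv=cv2.cvtColor(p,cv2.COLOR_RGB2HSV)
def comps(name,m,mina=60):
    m=cv2.morphologyEx(m.astype(np.uint8),cv2.MORPH_OPEN,np.ones((2,2)))
    n,l,st,ce=cv2.connectedComponentsWithStats(m)
    for i in range(1,n):
        if st[i,4]<mina: continue
        q=P[(l==i)&(d>0)]
        if len(q)<20: continue
        print(name,np.round(ce[i]),st[i,4],*rect(q[:,:2]),'z',np.round(np.percentile(q[:,2],[5,50,95])))
H,S,V=[hsv[...,i].astype(int) for i in range(3)]
Z=P[...,2]
comps('bluetop',(H>105)&(H<130)&(S>150)&(Z>68)&(Z<82))
comps('bar',(S<90)&(V>90)&(Z>95)&(Z<125)&(P[...,1]<450)&(P[...,1]>-50)&(P[...,0]>250),20)
comps('green',(H>50)&(H<75)&(S>150))
comps('brown',(H>8)&(H<20)&(S>60)&(S<200)&(Z<75)&(Z>-10))
comps('grey',(S<90)&(Z>5)&(Z<16)&(P[...,1]<-150))
comps('gaugehi',(Z>75)&(P[...,1]<-200)&(P[...,1]>-400)&(P[...,0]>400),5)
comps('pink',(H>160)&(S>80))
print(hsv[340-160,413],P[200,412],P[195,415])
cv2.imwrite("pics/crop.png",cv2.resize(p[110:270,150:470,::-1],None,fx=2.5,fy=2.5,interpolation=cv2.INTER_CUBIC))
for y,x in((175,401),(181,421),(178,421),(152,421),(188,400)): print((x,y),P[y,x].round(),p[y,x])
E
```

```text
bluetop [270. 172.] 1184 [626.8 141.4] [116.9 116.1] -85.1 z [68. 75. 81.]
bluetop [219. 178.] 1184 [601.7 306. ] [132.1 115.7] -82.7 z [65. 76. 81.]
bluetop [271. 229.] 1307 [450.4 130.9] [116.7 114.7] 85.0 z [67. 76. 81.]
bluetop [211. 232.] 1315 [433.5 313.9] [133.1 115. ] -80.9 z [60. 76. 81.]
bar [270. 167.] 110 [633.6 140.5] [66.9 15.1] 4.2 z [ 99. 111. 116.]
bar [216. 173.] 114 [603.8 298. ] [57.1 16.8] 6.9 z [104. 111. 116.]
bar [270. 226.] 123 [450.2 130. ] [56.7 15.1] -5.3 z [ 98. 111. 117.]
bar [208. 229.] 123 [435.1 306.1] [55.7 17. ] 8.8 z [104. 111. 117.]
green [396. 242.] 1452 [ 431.  -247.9] [128.5 108.3] -0.8 z [-1.  5. 22.]
green [551. 329.] 197 [ 181.8 -707.3] [74.3 42.5] 46.5 z [ 2. 11. 17.]
green [538. 340.] 194 [ 149.8 -667. ] [74.5 44.6] 53.5 z [ 3. 11. 18.]
brown [339. 203.] 4643 [546.8 -72.8] [289.7 155.4] 1.9 z [ 0.  7. 60.]
brown [ 95. 211.] 5841 [499.2 689.3] [270.9 215.6] -8.8 z [-0.  7. 42.]
brown [441. 243.] 1554 [ 431.6 -388.3] [130.7 120.1] 0.7 z [-1.  5. 23.]
grey [414. 189.] 1475 [ 614.5 -312.2] [189.8 114.7] -2.3 z [ 4. 10. 16.]
grey [522. 307.] 151 [ 244.5 -623.7] [104.2  26.3] 33.8 z [ 3.  8. 13.]
gaugehi [422. 160.] 427 [ 676.5 -320.7] [164.3  65.4] -10.5 z [  9. 110. 151.]
pink [185. 299.] 1408 [238.1 382.8] [118.8 117. ] -81.7 z [ 4. 11. 17.]
[113  11  92] [ 562.81007234 -301.01171196   14.40406223] [ 579.14338723 -310.54363748   14.88720494]
(401, 175) [ 644. -268.   12.] [42 41 43]
(421, 181) [ 600. -312.  101.] [100 104 104]
(421, 178) [ 611. -313.   96.] [ 97 103 101]
(421, 152) [ 682. -308.  127.] [28 30 30]
(400, 188) [ 603. -265.    7.] [46 46 47]
```

View pics/crop.png

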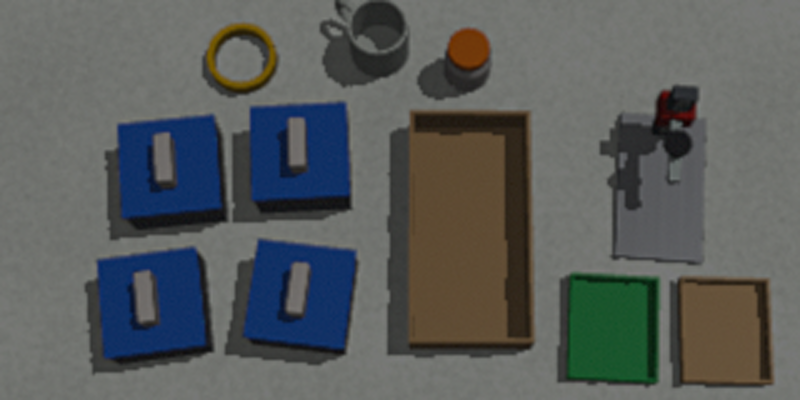

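Call:
{"name": "send_rows", "arguments": {
  "targets": [
    {"x":1.4,"y":-1.6,"z":0,"az":0.13,"jaw":100},
    {"x":2.8,"y":-3.2,"z":0,"az":0.26,"jaw":100},
    {"x":4.2,"y":-4.8,"z":0,"az":0.4,"jaw":100},
    {"x":5.47,"y":-6.34,"z":0,"az":0.525,"jaw":100},
    {"x":5.47,"y":-6.34,"z":-1,"az":0.525,"jaw":100},
    {"x":5.47,"y":-6.34,"z":-1,"az":0.525,"jaw":100},
    {"x":5.47,"y":-6.34,"z":-1,"az":0.525,"jaw":100}
  ],
  "squeeze": 40
}}

```text
schema error: expected keys jaw, x, y, z, ax, ay, az
```

```bash
cat >> h.py <<'E'
def wrist(fn):
    c=r.get_calibration("wrist");p,d=r.capture("wrist");cv2.imwrite(fn,p[:,:,::-1])
    return c,p,d
def wcloud(c,d):
    K=np.array(c['mtx']);T=np.array(c['pose']);v,u=np.mgrid[:400,:640]
    a=(u-K[0,2])/K[0,0];b=(v-K[1,2])/K[1,1];th=np.hypot(a,b)
    k=np.where(th>1e-6,np.tan(np.minimum(th,1.5))/np.maximum(th,1e-6),1)
    return np.stack([a*k*d,b*k*d,d],-1)@T[:3,:3].T+T[:3,3]
def st():
    s=r.get_state();q=R.from_rotvec(s['orientation']).as_matrix()
    print('t',round(float(s['t']),2),'pos',np.round(s['ee_pos'],1),'yaw_x',round(float(np.degrees(np.arctan2(q[1,0],q[0,0]))),1),'tz',np.round(q[:,2],3),'w',round(float(s['width']),3),'F',np.round(s['contact_force'],1),'j',np.round(s['joints'],2))
E
python3 - <<'E'
from h import *
st()
c,p,d=wrist("pics/w1.png")
print(np.round(c['mtx'],1).tolist(),np.round(c['pose'],2).tolist())
P=wcloud(c,d);Z=P[...,2]
m=(Z>103)&(Z<118)&(d>0)
n,l,s,ce=cv2.connectedComponentsWithStats(m.astype(np.uint8))
for i in range(1,n):
    if s[i,4]>200: print(ce[i].round(),s[i,4],*rect(P[l==i][:,:2]),np.median(Z[l==i]))
E
```

```text
t 0.15 pos [216.1 559.4 230.5] yaw_x -21.1 tz [-0.    -0.001 -1.   ] w 1.0 F [-0.4 -0.8  0.7] j [ 1.54  0.04  0.08 -0.   -1.62 -0.33]
[[309.7, 0.0, 317.2], [0.0, 309.7, 198.6], [0.0, 0.0, 1.0]] [[-0.36, -0.89, -0.29, 290.39], [-0.93, 0.34, 0.11, 530.07], [0.0, 0.31, -0.95, 372.75], [0.0, 0.0, 0.0, 1.0]]
[ 16. 344.] 300 [ 139.9 1268.7] [121.5   8.6] 0.6 110.165470014873
[ 42. 389.] 228 [   8.5 1392.8] [240.1  41.7] 80.2 109.88565480838835
```

View pics/w1.png

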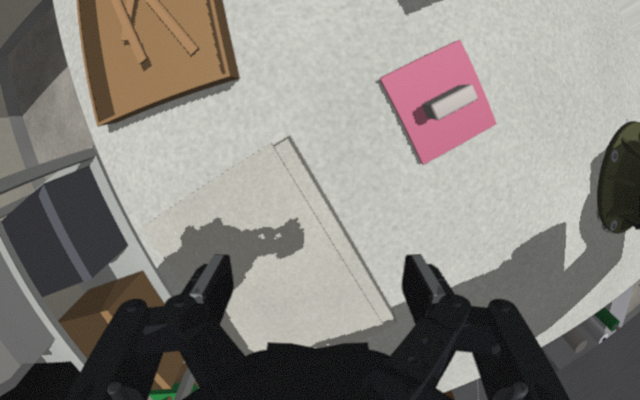

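Call:
{"name": "send_rows", "arguments": {
  "targets": [
    {"x":1.4,"y":-1.6,"z":0,"ax":0,"ay":0,"az":0.13,"jaw":100},
    {"x":2.8,"y":-3.2,"z":0,"ax":0,"ay":0,"az":0.26,"jaw":100},
    {"x":4.2,"y":-4.8,"z":0,"ax":0,"ay":0,"az":0.4,"jaw":100},
    {"x":5.47,"y":-6.34,"z":0,"ax":0,"ay":0,"az":0.525,"jaw":100},
    {"x":5.47,"y":-6.34,"z":-0.5,"ax":0,"ay":0,"az":0.525,"jaw":100},
    {"x":5.47,"y":-6.34,"z":-0.5,"ax":0,"ay":0,"az":0.525,"jaw":100},
    {"x":5.47,"y":-6.34,"z":-0.5,"ax":0,"ay":0,"az":0.525,"jaw":100}
  ],
  "squeeze": 40
}}

```text
t: 1.08
ee_pos: [435.7, 304.6, 210.6]
orientation: [3.132, 0.24, -0.001]
contact_force: [-0.6, 1.0, -1.6]
width: 1.0
```

```bash
cat > bars.py <<'E'
from h import *
import sys
st()
c,p,d=wrist("pics/%s.png"%sys.argv[1])
P=wcloud(c,d);Z=P[...,2]
lo,hi=(float(sys.argv[2]),float(sys.argv[3])) if len(sys.argv)>3 else (104,118)
hsv=cv2.cvtColor(p,cv2.COLOR_RGB2HSV)
m=(Z>lo)&(Z<hi)&(d>0)&(hsv[...,1]<80)&(p[...,0]>90)
n,l,s,ce=cv2.connectedComponentsWithStats(m.astype(np.uint8))
for i in range(1,n):
    if s[i,4]>150:
        q=P[l==i]; print(ce[i].round(),s[i,4],*rect(q[:,:2]),np.median(q[:,2]).round(1))
E
python3 bars.py w2
```

```text
t 1.07 pos [435.7 304.6 210.6] yaw_x 8.8 tz [-0.001 -0.001 -1.   ] w 1.0 F [-0.6  1.  -1.6] j [ 0.99 -0.14 -0.13 -0.   -1.59  0.74]
[355.  15.] 784 [588.2 297.6] [27.1 19.8] 7.7 110.4
[525.  27.] 929 [627.9 142.6] [58.8 20.5] 5.8 110.4
[313. 194.] 1599 [437.5 307.2] [59.1 19.3] 10.2 110.5
[499. 207.] 1007 [453. 132.] [59.9 20.6] -4.8 110.5
```

View pics/w2.png

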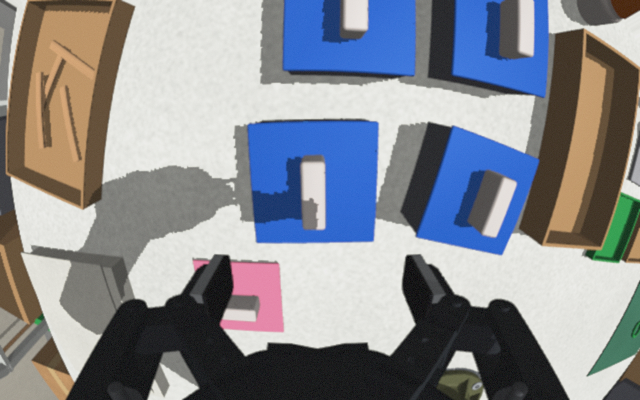

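Call:
{"name": "send_rows", "arguments": {
  "targets": [
    {"x":0.05,"y":0.04,"z":-1.2,"ax":0,"ay":0,"az":0.02,"jaw":100},
    {"x":0.05,"y":0.04,"z":-2.4,"ax":0,"ay":0,"az":0.02,"jaw":100},
    {"x":0.05,"y":0.04,"z":-3.0,"ax":0,"ay":0,"az":0.02,"jaw":100},
    {"x":0.05,"y":0.04,"z":-3.25,"ax":0,"ay":0,"az":0.02,"jaw":10},
    {"x":0.05,"y":0.04,"z":-3.25,"ax":0,"ay":0,"az":0.02,"jaw":10},
    {"x":0.05,"y":0.04,"z":-3.25,"ax":0,"ay":0,"az":0.02,"jaw":10},
    {"x":0.05,"y":0.04,"z":-3.25,"ax":0,"ay":0,"az":0.02,"jaw":10},
    {"x":0.05,"y":0.04,"z":-3.25,"ax":0,"ay":0,"az":0.02,"jaw":10}
  ],
  "squeeze": 50
}}

```text
t: 2.12
ee_pos: [437.7, 308.4, 82.9]
orientation: [-3.128, -0.277, -0.003]
contact_force: [-1.5, 1.5, 5.9]
width: 0.224
```

Call:
{"name": "send_rows", "arguments": {
  "targets": [
    {"x":0,"y":0,"z":0.3,"ax":0,"ay":0,"az":0,"jaw":10},
    {"x":0,"y":0,"z":1.2,"ax":0,"ay":0,"az":0,"jaw":10},
    {"x":0,"y":0,"z":2.4,"ax":0,"ay":0,"az":0,"jaw":10},
    {"x":0,"y":0,"z":3.2,"ax":0,"ay":0,"az":0,"jaw":10},
    {"x":0,"y":0,"z":3.2,"ax":0,"ay":0,"az":0,"jaw":10}
  ]
}}

```text
t: 2.75
ee_pos: [437.9, 308.2, 212.9]
orientation: [-3.126, -0.276, -0.006]
contact_force: [1.1, -0.1, -1.6]
width: 0.224
```

```bash
python3 - <<'E'
from h import *
st();c,p,d=wrist("pics/w3.png")
p,d=r.capture("top");np.save("pics/t.npy",d);cv2.imwrite("pics/t1.png",cv2.resize(p[110:270,150:470,::-1],None,fx=2.5,fy=2.5,interpolation=cv2.INTER_CUBIC))
_,_,P=cloud("top",p,d)
Z=P[...,2];m=(Z>45)&(Z<66)&(P[...,0]>380)&(P[...,0]<720)&(P[...,1]<20)&(P[...,1]>-170)
print(rect(P[m][:,:2]))
for s in(-1,1):
  q=P[m&(np.abs(P[...,0]-547)<120)&(np.sign(P[...,1]+73)==s)]
  f=np.polyfit(q[:,0],q[:,1],1);print(s,np.degrees(np.arctan(f[0])),np.polyval(f,547),len(q))
E
```

```text
t 2.75 pos [437.9 308.2 212.9] yaw_x 10.1 tz [ 0.004  0.004 -1.   ] w 0.224 F [ 1.1 -0.1 -1.6] j [ 0.99 -0.14 -0.12  0.   -1.58  0.76]
(array([547.5, -69.1]), array([291.8, 149.1]), 1.7)
-1 1.66863054396864 -140.32561677609343 156
1 1.5095539874885768 3.809613646452629 122
```

View pics/w3.png

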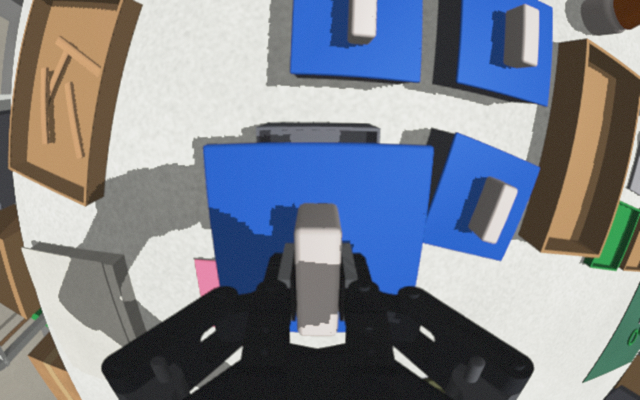

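View pics/t1.png

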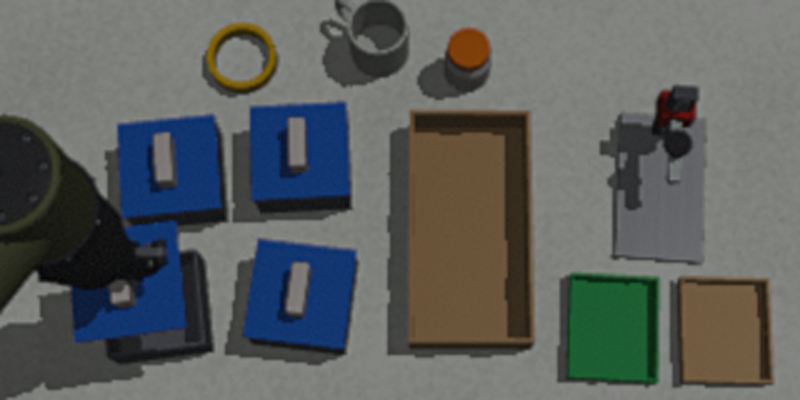

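Call:
{"name": "send_rows", "arguments": {
  "targets": [
    {"x":0.15,"y":-1.4,"z":0,"ax":0,"ay":0,"az":-0.03,"jaw":10},
    {"x":0.3,"y":-2.8,"z":0,"ax":0,"ay":0,"az":-0.06,"jaw":10},
    {"x":0.5,"y":-4.2,"z":0,"ax":0,"ay":0,"az":-0.09,"jaw":10},
    {"x":0.7,"y":-5.6,"z":0,"ax":0,"ay":0,"az":-0.12,"jaw":10},
    {"x":0.9,"y":-7.0,"z":0,"ax":0,"ay":0,"az":-0.148,"jaw":10},
    {"x":1.1,"y":-8.4,"z":0,"ax":0,"ay":0,"az":-0.148,"jaw":10},
    {"x":1.1,"y":-9.45,"z":0,"ax":0,"ay":0,"az":-0.148,"jaw":10},
    {"x":1.1,"y":-9.45,"z":-1.0,"ax":0,"ay":0,"az":-0.148,"jaw":10}
  ]
}}

```text
t: 3.85
ee_pos: [481.8, -73.1, 170.4]
orientation: [3.141, 0.038, 0.005]
contact_force: [0.5, 1.3, -2.1]
width: 0.224
```

Call:
{"name": "send_rows", "arguments": {
  "targets": [
    {"x":0,"y":0,"z":-1.0,"ax":0,"ay":0,"az":0,"jaw":10},
    {"x":0,"y":0,"z":-1.0,"ax":0,"ay":0,"az":0,"jaw":10},
    {"x":0,"y":0,"z":-1.0,"ax":0,"ay":0,"az":0,"jaw":10}
  ]
}}

```text
t: 4.22
ee_pos: [481.5, -70.5, 130.6]
orientation: [3.14, 0.045, 0.002]
contact_force: [0.0, -0.5, -0.3]
width: 0.226
```

```bash
python3 - <<'E'
from h import *
st();c,p,d=wrist("pics/w4.png")
P=wcloud(c,d);Z=P[...,2]
m=(Z>50)&(Z<66)&(P[...,0]>380)&(P[...,0]<720)&(P[...,1]<20)&(P[...,1]>-170)&(p[...,0]>p[...,2]+20)&(d>0)
print(rect(P[m][:,:2]))
E
```

```text
t 4.22 pos [481.5 -70.5 130.6] yaw_x 1.6 tz [ 0.001 -0.001 -1.   ] w 0.226 F [ 0.  -0.5 -0.3] j [ 0.27 -0.26 -0.38  0.   -1.46  1.33]
(array([586.9, -68.4]), array([151. , 108.8]), -88.3)
```

View pics/w4.png

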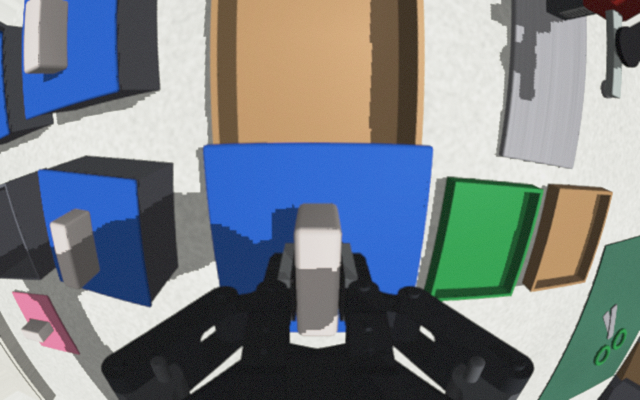

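Call:
{"name": "send_rows", "arguments": {
  "targets": [
    {"x":0,"y":0,"z":-0.9,"ax":0,"ay":0,"az":0,"jaw":10},
    {"x":0,"y":0,"z":-1.8,"ax":0,"ay":0,"az":0,"jaw":10},
    {"x":0,"y":0,"z":-2.4,"ax":0,"ay":0,"az":0,"jaw":10},
    {"x":0,"y":0,"z":-2.65,"ax":0,"ay":0,"az":0,"jaw":10},
    {"x":0,"y":0,"z":-2.65,"ax":0,"ay":0,"az":0,"jaw":45},
    {"x":0,"y":0,"z":-2.65,"ax":0,"ay":0,"az":0,"jaw":45},
    {"x":0,"y":0,"z":-2.65,"ax":0,"ay":0,"az":0,"jaw":45}
  ]
}}

```text
t: 5.15
ee_pos: [481.9, -70.2, 24.6]
orientation: [-3.141, -0.044, -0.004]
contact_force: [0.5, -0.1, 0.4]
width: 0.449
```

Call:
{"name": "send_rows", "arguments": {
  "targets": [
    {"x":0,"y":0,"z":1,"ax":0,"ay":0,"az":0,"jaw":45},
    {"x":0,"y":0,"z":2.2,"ax":0,"ay":0,"az":0,"jaw":60},
    {"x":-0.2,"y":1.4,"z":3.6,"ax":0,"ay":0,"az":-0.05,"jaw":100},
    {"x":-0.5,"y":2.9,"z":4,"ax":0,"ay":0,"az":-0.1,"jaw":100},
    {"x":-0.71,"y":4.3,"z":4,"ax":0,"ay":0,"az":-0.115,"jaw":100},
    {"x":-0.71,"y":5.06,"z":4,"ax":0,"ay":0,"az":-0.115,"jaw":100},
    {"x":-0.71,"y":5.06,"z":4,"ax":0,"ay":0,"az":-0.115,"jaw":100}
  ]
}}

```text
t: 6.02
ee_pos: [452.4, 134.3, 183.8]
orientation: [-3.138, 0.13, -0.001]
contact_force: [0.7, -1.0, -0.5]
width: 0.995
```

```bash
python3 bars.py w5
```

```text
t 6.03 pos [452.4 134.3 183.8] yaw_x -4.8 tz [ 0.001  0.001 -1.   ] w 0.995 F [ 0.7 -1.  -0.5] j [ 0.72 -0.31 -0.32 -0.   -1.56  0.77]
[290.   5.] 314 [602.3 139.7] [20.2  9.2] 83.3 110.1
[102.  49.] 1367 [604.3 298.6] [59.6 21.8] 6.7 110.2
[320. 206.] 1970 [453.2 130.9] [59.1 19.9] -4.9 110.5
```

View pics/w5.png

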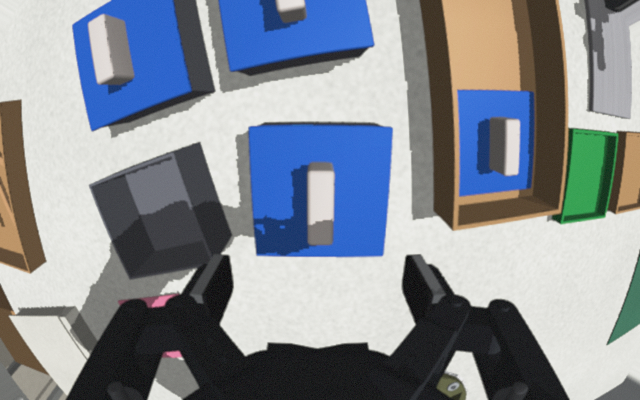

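Call:
{"name": "send_rows", "arguments": {
  "targets": [
    {"x":0.02,"y":-0.03,"z":-1.0,"ax":0,"ay":0,"az":0,"jaw":100},
    {"x":0.02,"y":-0.03,"z":-2.0,"ax":0,"ay":0,"az":0,"jaw":100},
    {"x":0.02,"y":-0.03,"z":-2.55,"ax":0,"ay":0,"az":0,"jaw":70},
    {"x":0.02,"y":-0.03,"z":-2.55,"ax":0,"ay":0,"az":0,"jaw":10},
    {"x":0.02,"y":-0.03,"z":-2.55,"ax":0,"ay":0,"az":0,"jaw":10},
    {"x":0.02,"y":-0.03,"z":-2.55,"ax":0,"ay":0,"az":0,"jaw":10},
    {"x":0.02,"y":-0.03,"z":-2.55,"ax":0,"ay":0,"az":0,"jaw":10},
    {"x":0.02,"y":-0.03,"z":-2.55,"ax":0,"ay":0,"az":0,"jaw":10}
  ]
}}

```text
t: 7.08
ee_pos: [454.4, 131.1, 83.2]
orientation: [-3.138, 0.136, -0.004]
contact_force: [-0.8, 0.2, 5.8]
width: 0.227
```

Call:
{"name": "send_rows", "arguments": {
  "targets": [
    {"x":0,"y":0,"z":0.3,"ax":0,"ay":0,"az":0,"jaw":10},
    {"x":0,"y":0,"z":1.2,"ax":0,"ay":0,"az":0,"jaw":10},
    {"x":0,"y":0,"z":2.4,"ax":0,"ay":0,"az":0,"jaw":10},
    {"x":0,"y":0,"z":2.4,"ax":0,"ay":0,"az":0,"jaw":10}
  ]
}}

```text
t: 7.58
ee_pos: [455.1, 131.6, 182.2]
orientation: [-3.135, 0.136, -0.01]
contact_force: [0.1, 0.4, -1.4]
width: 0.221
```

```bash
python3 - <<'E'
from h import *
st();c,p,d=wrist("pics/w6.png")
p,d=r.capture("top");cv2.imwrite("pics/t2.png",cv2.resize(p[110:270,150:470,::-1],None,fx=2.5,fy=2.5,interpolation=cv2.INTER_CUBIC))
E
```

```text
t 7.58 pos [455.1 131.6 182.2] yaw_x -5.0 tz [ 0.007  0.004 -1.   ] w 0.221 F [ 0.1  0.4 -1.4] j [ 0.71 -0.31 -0.32  0.   -1.55  0.77]
```

View pics/w6.png

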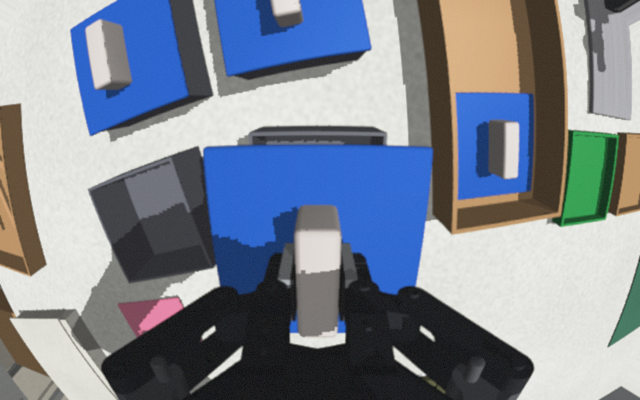

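View pics/t2.png

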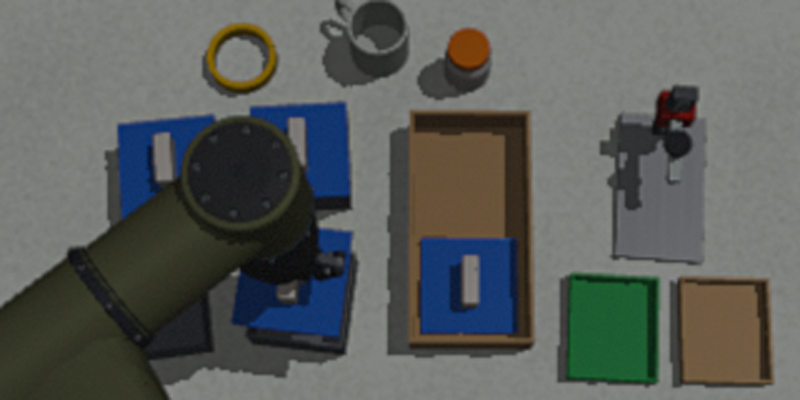

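Call:
{"name": "send_rows", "arguments": {
  "targets": [
    {"x":0.8,"y":-1.2,"z":0,"ax":0,"ay":0,"az":0.03,"jaw":10},
    {"x":1.7,"y":-2.3,"z":0,"ax":0,"ay":0,"az":0.06,"jaw":10},
    {"x":2.6,"y":-3.4,"z":0,"ax":0,"ay":0,"az":0.09,"jaw":10},
    {"x":3.4,"y":-4.4,"z":0,"ax":0,"ay":0,"az":0.115,"jaw":10},
    {"x":4.0,"y":-4.95,"z":0,"ax":0,"ay":0,"az":0.115,"jaw":10},
    {"x":4.0,"y":-4.95,"z":-0.8,"ax":0,"ay":0,"az":0.115,"jaw":10},
    {"x":4.0,"y":-4.95,"z":-1.5,"ax":0,"ay":0,"az":0.115,"jaw":10},
    {"x":4.0,"y":-4.95,"z":-1.5,"ax":0,"ay":0,"az":0.115,"jaw":10}
  ]
}}

```text
t: 8.68
ee_pos: [611.2, -67.3, 112.9]
orientation: [3.141, 0.044, -0.012]
contact_force: [-0.3, -0.6, -1.2]
width: 0.224
```

```bash
python3 - <<'E'
from h import *
st();c,p,d=wrist("pics/w7.png")
E
```

```text
t 8.68 pos [611.2 -67.3 112.9] yaw_x 1.6 tz [-0.008 -0.    -1.   ] w 0.224 F [-0.3 -0.6 -1.2] j [ 0.21  0.1  -0.06 -0.   -1.41  1.38]
```

View pics/w7.png

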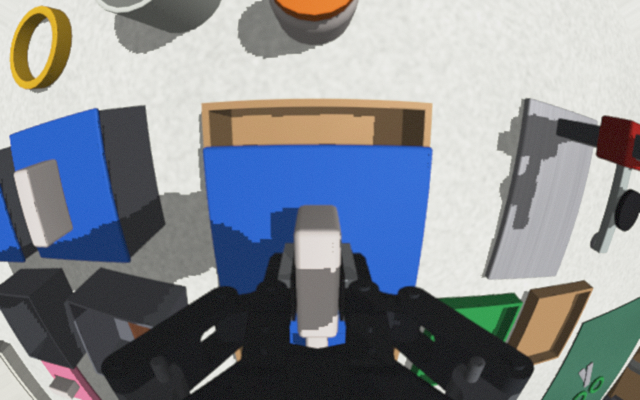

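Call:
{"name": "send_rows", "arguments": {
  "targets": [
    {"x":0.05,"y":0,"z":-0.8,"ax":0,"ay":0,"az":0,"jaw":10},
    {"x":0.05,"y":0,"z":-1.5,"ax":0,"ay":0,"az":0,"jaw":10},
    {"x":0.05,"y":0,"z":-2.0,"ax":0,"ay":0,"az":0,"jaw":10},
    {"x":0.05,"y":0,"z":-2.2,"ax":0,"ay":0,"az":0,"jaw":10},
    {"x":0.05,"y":0,"z":-2.2,"ax":0,"ay":0,"az":0,"jaw":45},
    {"x":0.05,"y":0,"z":-2.2,"ax":0,"ay":0,"az":0,"jaw":45},
    {"x":0.05,"y":0,"z":-2.2,"ax":0,"ay":0,"az":0,"jaw":45}
  ]
}}

```text
t: 9.6
ee_pos: [616.2, -67.1, 30.5]
orientation: [3.141, 0.044, 0.003]
contact_force: [0.5, -0.2, 0.0]
width: 0.45
```

Call:
{"name": "send_rows", "arguments": {
  "targets": [
    {"x":0,"y":0,"z":1,"ax":0,"ay":0,"az":0,"jaw":45},
    {"x":0,"y":0,"z":2.2,"ax":0,"ay":0,"az":0,"jaw":60},
    {"x":0.1,"y":1.2,"z":3.6,"ax":0,"ay":0,"az":0.02,"jaw":100},
    {"x":0.2,"y":2.6,"z":4.1,"ax":0,"ay":0,"az":0.05,"jaw":100},
    {"x":0.35,"y":4.0,"z":4.1,"ax":0,"ay":0,"az":0.073,"jaw":100},
    {"x":0.35,"y":5.25,"z":4.1,"ax":0,"ay":0,"az":0.073,"jaw":100},
    {"x":0.35,"y":5.25,"z":4.1,"ax":0,"ay":0,"az":0.073,"jaw":100},
    {"x":0.35,"y":5.25,"z":4.1,"ax":0,"ay":0,"az":0.073,"jaw":100}
  ]
}}

```text
t: 10.6
ee_pos: [629.5, 142.8, 193.7]
orientation: [3.137, 0.16, 0.001]
contact_force: [-0.3, -0.3, 0.5]
width: 1.005
```

```bash
python3 bars.py w8; python3 - <<'E'
from h import *
p,d,P=cloud("top")
hsv=cv2.cvtColor(p,cv2.COLOR_RGB2HSV);Z=P[...,2]
m=(Z>40)&(Z<62)&(hsv[...,1]<90)&(P[...,1]<10)&(P[...,1]>-150)&(P[...,0]>390)&(P[...,0]<700)
n,l,s,ce=cv2.connectedComponentsWithStats(m.astype(np.uint8))
for i in range(1,n):
    if s[i,4]>30: print(ce[i].round(),s[i,4],*rect(P[l==i][:,:2]))
cv2.imwrite("pics/t3.png",cv2.resize(p[110:270,150:470,::-1],None,fx=2.5,fy=2.5,interpolation=cv2.INTER_CUBIC))
E
```

```text
t 10.6 pos [629.5 142.8 193.7] yaw_x 5.8 tz [ 0.001 -0.    -1.   ] w 1.005 F [-0.3 -0.3  0.5] j [ 0.53  0.16  0.14  0.   -1.56  1.14]
[317. 203.] 1817 [630.1 141.5] [58.8 19.6] 5.2 110.4
[138. 211.] 1150 [605.7 299. ] [58.7 20.9] 7.7 110.4
[338. 179.] 126 [613.1 -66.8] [59.8 19. ] 1.3
[338. 222.] 137 [480.3 -69.8] [60.7 18.5] 1.4
```

View pics/w8.png

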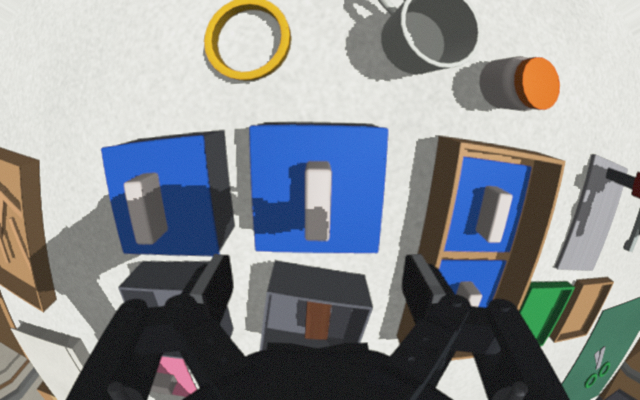

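View pics/t3.png

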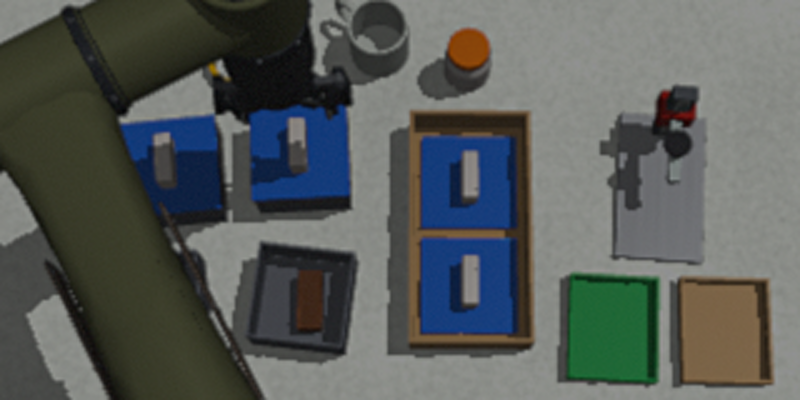

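Call:
{"name": "send_rows", "arguments": {
  "targets": [
    {"x":0.01,"y":-0.03,"z":-1.2,"ax":0,"ay":0,"az":-0.01,"jaw":100},
    {"x":0.01,"y":-0.03,"z":-2.3,"ax":0,"ay":0,"az":-0.01,"jaw":100},
    {"x":0.01,"y":-0.03,"z":-2.8,"ax":0,"ay":0,"az":-0.01,"jaw":70},
    {"x":0.01,"y":-0.03,"z":-2.8,"ax":0,"ay":0,"az":-0.01,"jaw":10},
    {"x":0.01,"y":-0.03,"z":-2.8,"ax":0,"ay":0,"az":-0.01,"jaw":10},
    {"x":0.01,"y":-0.03,"z":-2.8,"ax":0,"ay":0,"az":-0.01,"jaw":10},
    {"x":0.01,"y":-0.03,"z":-2.8,"ax":0,"ay":0,"az":-0.01,"jaw":10},
    {"x":0.01,"y":-0.03,"z":-2.8,"ax":0,"ay":0,"az":-0.01,"jaw":10}
  ]
}}

```text
t: 11.7
ee_pos: [631.1, 142.0, 84.0]
orientation: [-3.137, -0.144, -0.007]
contact_force: [0.3, -0.2, 6.4]
width: 0.224
```

Call:
{"name": "send_rows", "arguments": {
  "targets": [
    {"x":0,"y":0,"z":0.3,"ax":0,"ay":0,"az":0,"jaw":10},
    {"x":0,"y":0,"z":1.2,"ax":0,"ay":0,"az":0,"jaw":10},
    {"x":0,"y":0,"z":2.4,"ax":0,"ay":0,"az":0,"jaw":10},
    {"x":0,"y":0,"z":2.4,"ax":0,"ay":0,"az":0,"jaw":10}
  ]
}}

```text
t: 12.2
ee_pos: [631.8, 142.0, 183.5]
orientation: [-3.136, -0.143, -0.013]
contact_force: [-0.3, 0.2, -0.9]
width: 0.226
```

```bash
python3 - <<'E'
from h import *
st();c,p,d=wrist("pics/w9.png")
E
```

```text
t 12.2 pos [631.8 142.  183.5] yaw_x 5.2 tz [ 0.008  0.003 -1.   ] w 0.226 F [-0.3  0.2 -0.9] j [ 0.53  0.16  0.12  0.   -1.53  1.13]
```

View pics/w9.png

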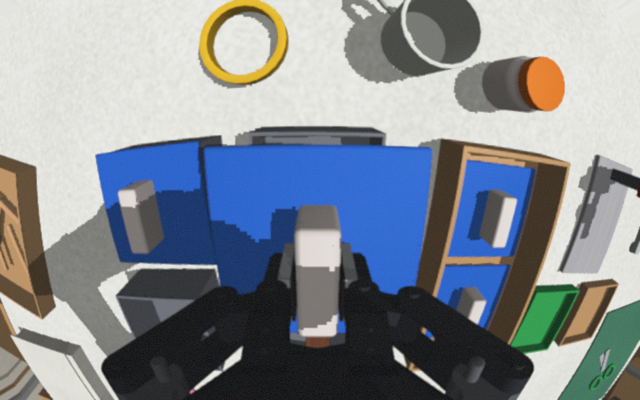

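Call:
{"name": "send_rows", "arguments": {
  "targets": [
    {"x":0,"y":-1.3,"z":0.2,"ax":0,"ay":0,"az":-0.02,"jaw":10},
    {"x":-0.2,"y":-2.6,"z":0.2,"ax":0,"ay":0,"az":-0.04,"jaw":10},
    {"x":-0.43,"y":-3.9,"z":0.2,"ax":0,"ay":0,"az":-0.066,"jaw":10},
    {"x":-0.43,"y":-4.8,"z":0,"ax":0,"ay":0,"az":-0.066,"jaw":10},
    {"x":-0.43,"y":-5.21,"z":-0.7,"ax":0,"ay":0,"az":-0.066,"jaw":10},
    {"x":-0.43,"y":-5.21,"z":-1.6,"ax":0,"ay":0,"az":-0.066,"jaw":10},
    {"x":-0.43,"y":-5.21,"z":-2.2,"ax":0,"ay":0,"az":-0.066,"jaw":10},
    {"x":-0.43,"y":-5.21,"z":-2.2,"ax":0,"ay":0,"az":-0.066,"jaw":10}
  ]
}}

```text
t: 13.25
ee_pos: [610.6, -66.9, 85.8]
orientation: [3.141, 0.039, -0.01]
contact_force: [0.3, 0.3, -0.7]
width: 0.226
```

```bash
python3 - <<'E'
from h import *
st();c,p,d=wrist("pics/w10.png")
E
```

```text
t 13.25 pos [610.6 -66.9  85.8] yaw_x 1.4 tz [-0.006 -0.    -1.   ] w 0.226 F [ 0.3  0.3 -0.7] j [ 0.22  0.11 -0.1  -0.   -1.36  1.38]
```

View pics/w10.png

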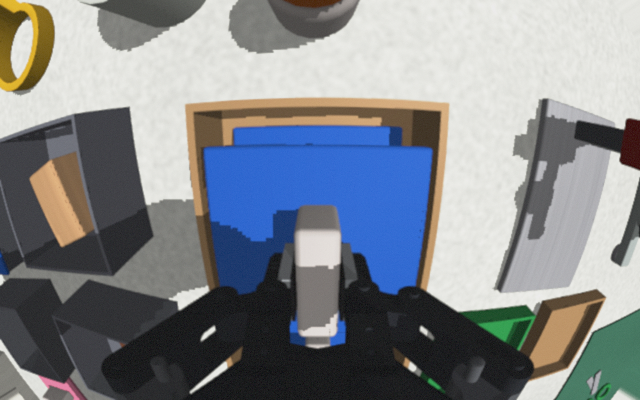

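Call:
{"name": "send_rows", "arguments": {
  "targets": [
    {"x":0.06,"y":0,"z":-0.2,"ax":0,"ay":0,"az":0,"jaw":10},
    {"x":0.06,"y":0,"z":-0.3,"ax":0,"ay":0,"az":0,"jaw":10},
    {"x":0.06,"y":0,"z":-0.3,"ax":0,"ay":0,"az":0,"jaw":10}
  ]
}}

```text
t: 13.68
ee_pos: [615.0, -66.6, 77.1]
orientation: [-3.141, -0.04, 0.0]
contact_force: [0.7, 0.3, -0.1]
width: 0.222
```

Call:
{"name": "send_rows", "arguments": {
  "targets": [
    {"x":0,"y":0,"z":-0.08,"ax":0,"ay":0,"az":0,"jaw":10},
    {"x":0,"y":0,"z":-0.14,"ax":0,"ay":0,"az":0,"jaw":10},
    {"x":0,"y":0,"z":-0.14,"ax":0,"ay":0,"az":0,"jaw":10}
  ]
}}

```text
t: 14.05
ee_pos: [614.9, -66.8, 71.4]
orientation: [3.141, 0.04, -0.001]
contact_force: [0.3, 0.2, -1.2]
width: 0.227
```

Call:
{"name": "send_rows", "arguments": {
  "targets": [
    {"x":0,"y":0,"z":-0.04,"ax":0,"ay":0,"az":0,"jaw":10},
    {"x":0,"y":0,"z":-0.04,"ax":0,"ay":0,"az":0,"jaw":30},
    {"x":0,"y":0,"z":-0.04,"ax":0,"ay":0,"az":0,"jaw":45},
    {"x":0,"y":0,"z":-0.04,"ax":0,"ay":0,"az":0,"jaw":50},
    {"x":0,"y":0,"z":-0.04,"ax":0,"ay":0,"az":0,"jaw":50}
  ]
}}

```text
t: 14.68
ee_pos: [615.1, -66.8, 70.2]
orientation: [3.141, 0.04, 0.0]
contact_force: [0.5, 0.6, -0.3]
width: 0.5
```

Call:
{"name": "send_rows", "arguments": {
  "targets": [
    {"x":0,"y":0,"z":0.7,"ax":0,"ay":0,"az":0,"jaw":50},
    {"x":0,"y":0,"z":1.8,"ax":0,"ay":0,"az":0,"jaw":60},
    {"x":0,"y":0.6,"z":3.0,"ax":0,"ay":0,"az":0.02,"jaw":100},
    {"x":0,"y":2.0,"z":3.0,"ax":0,"ay":0,"az":0.06,"jaw":100},
    {"x":0,"y":3.4,"z":3.0,"ax":0,"ay":0,"az":0.1,"jaw":100}
  ]
}}

```text
t: 15.3
ee_pos: [615.2, 70.5, 191.1]
orientation: [-3.135, -0.197, -0.003]
contact_force: [1.2, 0.2, -0.7]
width: 0.997
```

```bash
python3 bars.py w11; python3 - <<'E'
from h import *
p,d,P=cloud("top")
cv2.imwrite("pics/t4.png",cv2.resize(p[110:270,150:470,::-1],None,fx=2.5,fy=2.5,interpolation=cv2.INTER_CUBIC))
E
```

```text
t 15.3 pos [615.2  70.5 191.1] yaw_x 7.2 tz [ 0.002  0.001 -1.   ] w 0.997 F [ 1.2  0.2 -0.7] j [ 0.44  0.09  0.06 -0.   -1.54  1.26]
[ 78. 185.] 981 [605.5 298.6] [59.1 21.7] 8.3 110.2
```

View pics/w11.png

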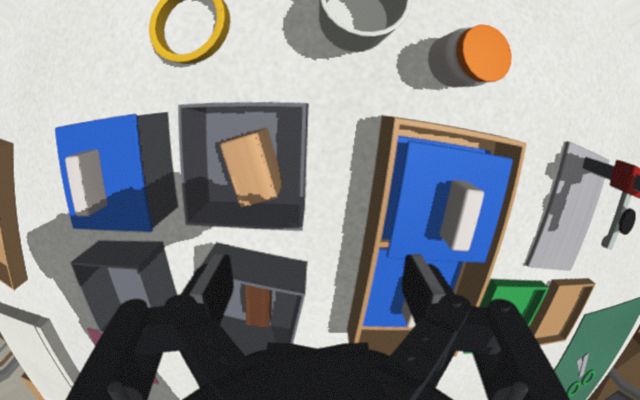

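View pics/t4.png

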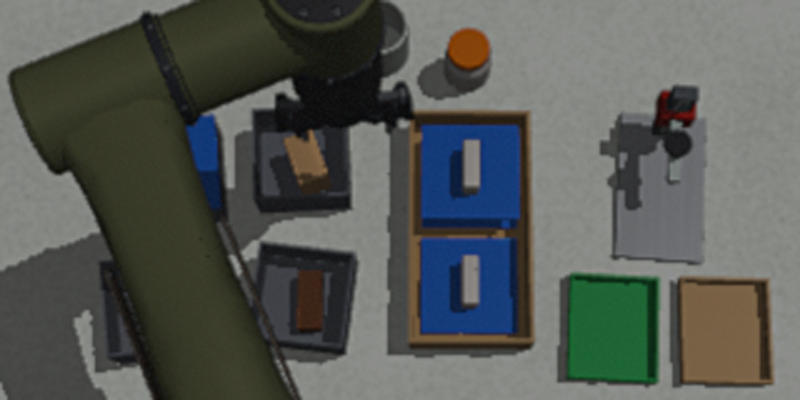

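Call:
{"name": "send_rows", "arguments": {
  "targets": [
    {"x":-0.05,"y":1.4,"z":0,"ax":0,"ay":0,"az":0,"jaw":100},
    {"x":-0.1,"y":2.9,"z":0,"ax":0,"ay":0,"az":0,"jaw":100},
    {"x":-0.2,"y":4.3,"z":0,"ax":0,"ay":0,"az":0.01,"jaw":100},
    {"x":-0.24,"y":5.5,"z":0,"ax":0,"ay":0,"az":0.01,"jaw":100},
    {"x":-0.24,"y":5.72,"z":-0.4,"ax":0,"ay":0,"az":0.01,"jaw":100},
    {"x":-0.24,"y":5.72,"z":-0.4,"ax":0,"ay":0,"az":0.01,"jaw":100},
    {"x":-0.24,"y":5.72,"z":-0.4,"ax":0,"ay":0,"az":0.01,"jaw":100}
  ]
}}

```text
t: 16.27
ee_pos: [605.9, 296.7, 174.5]
orientation: [3.134, 0.21, 0.001]
contact_force: [-0.1, -1.1, -0.2]
width: 0.994
```

```bash
python3 bars.py w12
```

```text
t 16.27 pos [605.9 296.7 174.5] yaw_x 7.7 tz [ 0. -0. -1.] w 0.994 F [-0.1 -1.1 -0.2] j [ 0.75  0.24  0.2   0.   -1.53  0.95]
[312. 211.] 2081 [605.7 299.7] [59.8 19.5] 8.2 110.5
```

Call:
{"name": "send_rows", "arguments": {
  "targets": [
    {"x":0,"y":0.06,"z":-1.0,"ax":0,"ay":0,"az":0.01,"jaw":100},
    {"x":0,"y":0.06,"z":-1.9,"ax":0,"ay":0,"az":0.01,"jaw":100},
    {"x":0,"y":0.06,"z":-2.3,"ax":0,"ay":0,"az":0.01,"jaw":70},
    {"x":0,"y":0.06,"z":-2.3,"ax":0,"ay":0,"az":0.01,"jaw":10},
    {"x":0,"y":0.06,"z":-2.3,"ax":0,"ay":0,"az":0.01,"jaw":10},
    {"x":0,"y":0.06,"z":-2.3,"ax":0,"ay":0,"az":0.01,"jaw":10},
    {"x":0,"y":0.06,"z":-2.3,"ax":0,"ay":0,"az":0.01,"jaw":10},
    {"x":0,"y":0.06,"z":-2.3,"ax":0,"ay":0,"az":0.01,"jaw":10}
  ]
}}

```text
t: 17.32
ee_pos: [606.5, 300.9, 84.6]
orientation: [-3.132, -0.228, -0.006]
contact_force: [-0.4, 0.0, 5.4]
width: 0.23
```

Call:
{"name": "send_rows", "arguments": {
  "targets": [
    {"x":0,"y":0,"z":0.3,"ax":0,"ay":0,"az":0,"jaw":10},
    {"x":0,"y":0,"z":1.2,"ax":0,"ay":0,"az":0,"jaw":10},
    {"x":0,"y":0,"z":2.6,"ax":0,"ay":0,"az":0,"jaw":10},
    {"x":0,"y":0,"z":2.8,"ax":0,"ay":0,"az":0,"jaw":10},
    {"x":0,"y":0,"z":2.8,"ax":0,"ay":0,"az":0,"jaw":10}
  ]
}}

```text
t: 17.95
ee_pos: [605.5, 300.7, 194.8]
orientation: [-3.132, -0.228, -0.001]
contact_force: [0.5, -0.4, -2.2]
width: 0.231
```

```bash
python3 - <<'E'
from h import *
st();c,p,d=wrist("pics/w13.png")
p,d,P=cloud("top")
hsv=cv2.cvtColor(p,cv2.COLOR_RGB2HSV);Z=P[...,2]
m=(Z>36)&(Z<110)&(hsv[...,1]<90)&(P[...,1]<-20)&(P[...,1]>-120)&(P[...,0]>390)&(P[...,0]<680)
n,l,s,ce=cv2.connectedComponentsWithStats(m.astype(np.uint8))
for i in range(1,n):
    if s[i,4]>30: print(ce[i].round(),s[i,4],*rect(P[l==i][:,:2]),np.median(Z[l==i]))
cv2.imwrite("pics/t5.png",cv2.resize(p[110:270,150:470,::-1],None,fx=2.5,fy=2.5,interpolation=cv2.INTER_CUBIC))
E
```

```text
t 17.95 pos [605.5 300.7 194.8] yaw_x 8.3 tz [ 0.001  0.001 -1.   ] w 0.231 F [ 0.5 -0.4 -2.2] j [ 0.76  0.24  0.24 -0.   -1.57  0.96]
[338. 176.] 149 [616.7 -65. ] [68.8 18.2] 1.7 96.97284829947944
[338. 221.] 137 [480.3 -69.8] [58.7 18.6] 1.2 51.15784693961086
```

View pics/w13.png

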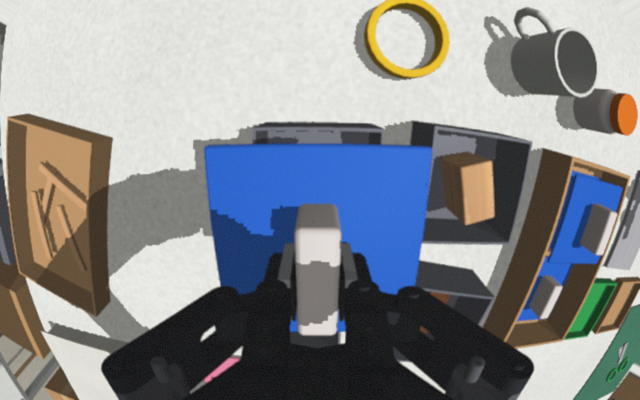

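View pics/t5.png

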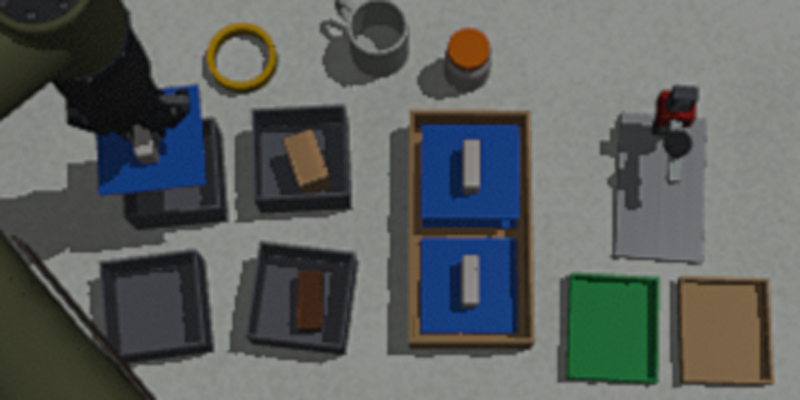

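Call:
{"name": "send_rows", "arguments": {
  "targets": [
    {"x":-0.5,"y":-1.3,"z":0,"ax":0,"ay":0,"az":-0.02,"jaw":10},
    {"x":-1.0,"y":-2.6,"z":0,"ax":0,"ay":0,"az":-0.04,"jaw":10},
    {"x":-1.5,"y":-3.9,"z":0,"ax":0,"ay":0,"az":-0.06,"jaw":10},
    {"x":-2.0,"y":-5.2,"z":0,"ax":0,"ay":0,"az":-0.08,"jaw":10},
    {"x":-2.5,"y":-6.5,"z":0,"ax":0,"ay":0,"az":-0.1,"jaw":10},
    {"x":-3.0,"y":-7.8,"z":0,"ax":0,"ay":0,"az":-0.12,"jaw":10},
    {"x":-3.13,"y":-8.8,"z":0,"ax":0,"ay":0,"az":-0.12,"jaw":10},
    {"x":-3.13,"y":-9.24,"z":-0.5,"ax":0,"ay":0,"az":-0.12,"jaw":10}
  ]
}}

```text
t: 19.05
ee_pos: [479.9, -71.0, 174.2]
orientation: [3.141, 0.037, 0.002]
contact_force: [1.0, 1.4, -1.8]
width: 0.226
```

Call:
{"name": "send_rows", "arguments": {
  "targets": [
    {"x":0,"y":0,"z":-0.9,"ax":0,"ay":0,"az":0,"jaw":10},
    {"x":0,"y":0,"z":-1.7,"ax":0,"ay":0,"az":0,"jaw":10},
    {"x":0,"y":0,"z":-2.0,"ax":0,"ay":0,"az":0,"jaw":10},
    {"x":0,"y":0,"z":-2.0,"ax":0,"ay":0,"az":0,"jaw":10},
    {"x":0,"y":0,"z":-2.0,"ax":0,"ay":0,"az":0,"jaw":10}
  ]
}}

```text
t: 19.68
ee_pos: [481.0, -69.1, 95.4]
orientation: [3.141, 0.04, 0.003]
contact_force: [0.2, -0.2, 0.3]
width: 0.224
```

```bash
python3 - <<'E'
from h import *
st();c,p,d=wrist("pics/w14.png")
E
```

```text
t 19.68 pos [481.  -69.1  95.4] yaw_x 1.5 tz [ 0.002 -0.    -1.   ] w 0.224 F [ 0.2 -0.2  0.3] j [ 0.27 -0.25 -0.43  0.   -1.39  1.32]
```

View pics/w14.png

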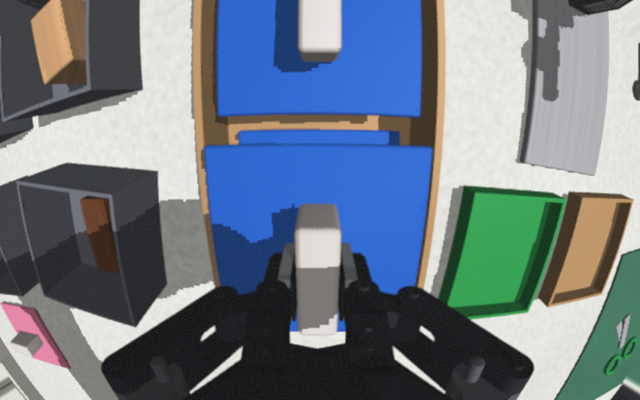

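Descend 24 mm to the bar and release.

Call:
{"name": "send_rows", "arguments": {
  "targets": [
    {"x":0,"y":0,"z":-0.3,"ax":0,"ay":0,"az":0,"jaw":10},
    {"x":0,"y":0,"z":-0.5,"ax":0,"ay":0,"az":0,"jaw":10},
    {"x":0,"y":0,"z":-0.58,"ax":0,"ay":0,"az":0,"jaw":10},
    {"x":0,"y":0,"z":-0.62,"ax":0,"ay":0,"az":0,"jaw":10},
    {"x":0,"y":0,"z":-0.62,"ax":0,"ay":0,"az":0,"jaw":10}
  ]
}}

```text
t: 20.35
ee_pos: [480.6, -69.4, 70.5]
orientation: [3.14, 0.04, 0.002]
contact_force: [-3.7, 0.2, 6.5]
width: 0.223
```

Call:
{"name": "send_rows", "arguments": {
  "targets": [
    {"x":0,"y":0,"z":0,"ax":0,"ay":0,"az":0,"jaw":30},
    {"x":0,"y":0,"z":0,"ax":0,"ay":0,"az":0,"jaw":45},
    {"x":0,"y":0,"z":0,"ax":0,"ay":0,"az":0,"jaw":50},
    {"x":0,"y":0,"z":0,"ax":0,"ay":0,"az":0,"jaw":50}
  ]
}}

```text
t: 20.85
ee_pos: [480.3, -69.2, 69.2]
orientation: [3.141, 0.04, -0.0]
contact_force: [0.0, -0.1, -0.5]
width: 0.502
```

Call:
{"name": "send_rows", "arguments": {
  "targets": [
    {"x":0,"y":0,"z":0.7,"ax":0,"ay":0,"az":0,"jaw":50},
    {"x":0,"y":0,"z":1.8,"ax":0,"ay":0,"az":0,"jaw":60},
    {"x":0.2,"y":0.6,"z":3.0,"ax":0,"ay":0,"az":0.05,"jaw":60},
    {"x":1.2,"y":2.0,"z":3.2,"ax":0,"ay":0,"az":0.1,"jaw":60},
    {"x":2.2,"y":3.4,"z":3.2,"ax":0,"ay":0,"az":0.15,"jaw":60},
    {"x":2.7,"y":4.5,"z":3.2,"ax":0,"ay":0,"az":0.15,"jaw":60},
    {"x":2.7,"y":4.5,"z":3.2,"ax":0,"ay":0,"az":0.15,"jaw":60},
    {"x":2.7,"y":4.5,"z":3.2,"ax":0,"ay":0,"az":0.15,"jaw":60}
  ]
}}

```text
t: 21.85
ee_pos: [588.2, 110.8, 196.9]
orientation: [3.129, 0.276, -0.001]
contact_force: [-0.1, -0.6, 0.0]
width: 0.598
```

```bash
cat > wood.py <<'E'
from h import *
import sys
st();c,p,d=wrist("pics/%s.png"%sys.argv[1])
P=wcloud(c,d);Z=P[...,2];hsv=cv2.cvtColor(p,cv2.COLOR_RGB2HSV)
m=(hsv[...,0]<22)&(hsv[...,1]>90)&(Z>3)&(P[...,1]>50)&(P[...,1]<370)&(P[...,0]>370)&(P[...,0]<700)&(d>0)
n,l,s,ce=cv2.connectedComponentsWithStats(m.astype(np.uint8))
for i in range(1,n):
    if s[i,4]>100:
        q=P[l==i]; zt=np.percentile(q[:,2],90); t=q[abs(q[:,2]-zt)<5]
        print(ce[i].round(),s[i,4],'top',zt.round(1),np.median(t[:,2]).round(1),*rect(t[:,:2]),'rgb',p[l==i].mean(0).round())
E
python3 wood.py w15; python3 - <<'E'
from h import *
p,d,P=cloud("top")
hsv=cv2.cvtColor(p,cv2.COLOR_RGB2HSV);Z=P[...,2]
m=(Z>36)&(Z<110)&(hsv[...,1]<90)&(P[...,1]<-20)&(P[...,1]>-120)&(P[...,0]>390)&(P[...,0]<680)
n,l,s,ce=cv2.connectedComponentsWithStats(m.astype(np.uint8))
for i in range(1,n):
    if s[i,4]>30: print(ce[i].round(),s[i,4],*rect(P[l==i][:,:2]),np.median(Z[l==i]))
cv2.imwrite("pics/t6.png",cv2.resize(p[110:270,150:470,::-1],None,fx=2.5,fy=2.5,interpolation=cv2.INTER_CUBIC))
E
```

```text
t 21.85 pos [588.2 110.8 196.9] yaw_x 10.1 tz [-0.001 -0.001 -1.   ] w 0.598 F [-0.1 -0.6  0. ] j [ 0.52  0.04  0.02  0.   -1.55  1.23]
[297. 143.] 2850 top 61.6 60.6 [624.9 134.6] [63.6 38.1] 21.8 rgb [207. 163. 118.]
[286. 287.] 1092 top 33.5 32.7 [451.8 123.3] [68.7 29.5] 2.6 rgb [104.  67.  48.]
[338. 176.] 149 [617.  -65.1] [68.9 18.2] 1.6 96.40753607712213
[338. 219.] 153 [482.3 -67.8] [67.9 18. ] 1.6 97.23007796155571
```

View pics/w15.png

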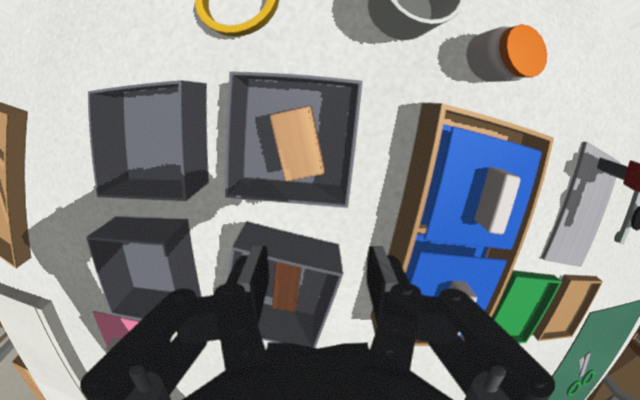

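View pics/t6.png

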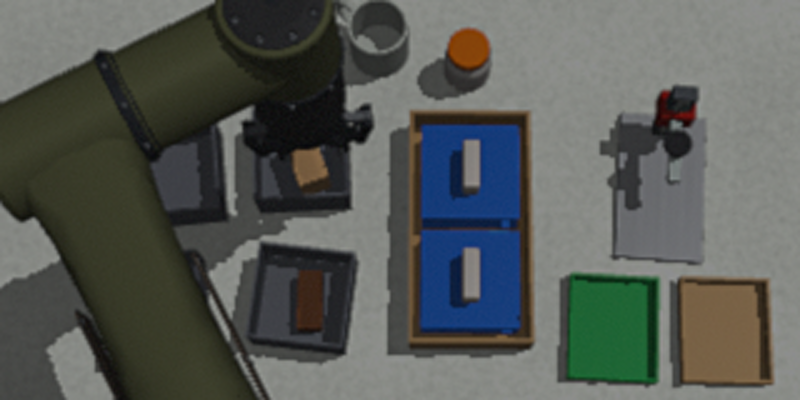

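Call:
{"name": "send_rows", "arguments": {
  "targets": [
    {"x":0.4,"y":0.3,"z":-0.5,"ax":0,"ay":0,"az":0.1,"jaw":57},
    {"x":0.73,"y":0.52,"z":-1.0,"ax":0,"ay":0,"az":0.204,"jaw":57},
    {"x":0.73,"y":0.52,"z":-1.4,"ax":0,"ay":0,"az":0.204,"jaw":57},
    {"x":0.73,"y":0.52,"z":-1.4,"ax":0,"ay":0,"az":0.204,"jaw":57},
    {"x":0.73,"y":0.52,"z":-1.4,"ax":0,"ay":0,"az":0.204,"jaw":57}
  ]
}}

```text
t: 22.58
ee_pos: [617.6, 131.1, 142.8]
orientation: [3.086, 0.59, 0.003]
contact_force: [-0.2, -0.4, 0.4]
width: 0.569
```

```bash
python3 wood.py w16
```

```text
t 22.57 pos [617.6 131.1 142.8] yaw_x 21.6 tz [ 0.002  0.    -1.   ] w 0.569 F [-0.2 -0.4  0.4] j [ 0.53  0.13  0.02  0.   -1.46  1.42]
[315. 190.] 4208 top 61.4 60.6 [625.1 135. ] [64.4 37.4] 22.8 rgb [185. 146. 106.]
[271. 329.] 495 top 34.4 32.8 [456.1 120.6] [43.6 24.6] 4.9 rgb [99. 64. 46.]
```

View pics/w16.png

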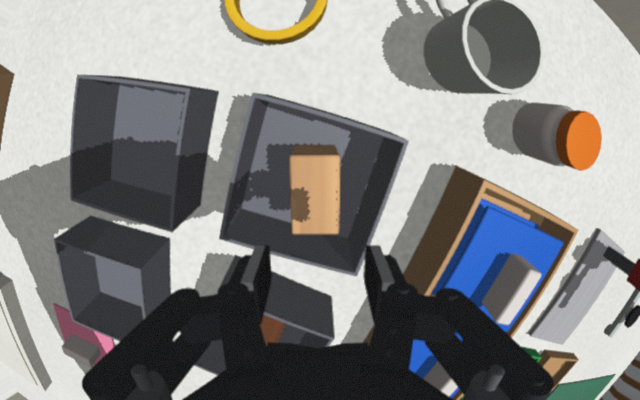

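Call:
{"name": "send_rows", "arguments": {
  "targets": [
    {"x":0,"y":0.02,"z":-0.8,"ax":0,"ay":0,"az":0.015,"jaw":57},
    {"x":0,"y":0.02,"z":-1.6,"ax":0,"ay":0,"az":0.015,"jaw":57},
    {"x":0,"y":0.02,"z":-2.3,"ax":0,"ay":0,"az":0.015,"jaw":57},
    {"x":0,"y":0.02,"z":-2.75,"ax":0,"ay":0,"az":0.015,"jaw":57},
    {"x":0,"y":0.02,"z":-2.75,"ax":0,"ay":0,"az":0.015,"jaw":57}
  ]
}}

```text
t: 23.25
ee_pos: [617.0, 132.2, 30.6]
orientation: [3.08, 0.615, -0.002]
contact_force: [0.2, -0.7, 1.1]
width: 0.567
```

Call:
{"name": "send_rows", "arguments": {
  "targets": [
    {"x":0,"y":0,"z":0,"ax":0,"ay":0,"az":0,"jaw":25},
    {"x":0,"y":0,"z":0,"ax":0,"ay":0,"az":0,"jaw":25},
    {"x":0,"y":0,"z":0,"ax":0,"ay":0,"az":0,"jaw":25},
    {"x":0,"y":0,"z":0,"ax":0,"ay":0,"az":0,"jaw":25},
    {"x":0,"y":0,"z":0.2,"ax":0,"ay":0,"az":0,"jaw":25},
    {"x":0,"y":0,"z":1.4,"ax":0,"ay":0,"az":0,"jaw":25},
    {"x":0,"y":0,"z":2.5,"ax":0,"ay":0,"az":0,"jaw":25},
    {"x":0,"y":0,"z":3.2,"ax":0,"ay":0,"az":0,"jaw":25}
  ],
  "squeeze": 60
}}

```text
t: 24.25
ee_pos: [617.8, 132.4, 161.9]
orientation: [-3.081, -0.615, -0.003]
contact_force: [-0.2, -0.4, -1.8]
width: 0.434
```

```bash
python3 - <<'E'
from h import *
st();c,p,d=wrist("pics/w17.png")
p,d,P=cloud("top")
Z=P[...,2];x,y=P[...,0],P[...,1]
m=(abs(Z-10)<5)&(x>480)&(x<720)&(y<-240)&(y>-390)
q=P[m];print('plate',rect(q[:,:2]),len(q))
# edges y by x-bins
for a in range(520,690,20):
    s=q[(q[:,0]>a)&(q[:,0]<a+20)][:,1]
    if len(s): print(a+10,np.round([s.min(),s.max()],1))
m=(Z>80)&(Z<125)&(x>560)&(x<700)&(y<-240)&(y>-390)
v,u=np.nonzero(m)
for a,b in zip(u,v):
    pass
for zl,zh in((80,97),(97,106),(106,118),(118,160)):
    mm=(Z>zl)&(Z<zh)&(x>540)&(x<730)&(y<-240)&(y>-390)
    print(zl,mm.sum(),np.round([x[mm].min(),x[mm].max(),y[mm].min(),y[mm].max()]),P[mm].mean(0).round(1))
cv2.imwrite("pics/t7.png",cv2.resize(p[130:230,380:450,::-1],None,fx=6,fy=6,interpolation=cv2.INTER_CUBIC))
E
```

```text
t 24.25 pos [617.8 132.4 161.9] yaw_x 22.6 tz [ 0.002  0.001 -1.   ] w 0.434 F [-0.2 -0.4 -1.8] j [ 0.53  0.13  0.05  0.   -1.49  1.44]
plate (array([ 600.1, -315.7]), array([239.6, 148.3]), 0.0) 1716
530 [-389.8 -242.2]
550 [-383.4 -242.9]
570 [-387.6 -242.7]
590 [-378.7 -246.1]
610 [-388.4 -246.2]
630 [-386.1 -243.1]
650 [-389.4 -243.3]
670 [-387.4 -246.1]
690 [-381.  -258.1]
80 49 [ 596.  705. -331. -290.] [ 648.9 -305.3   91.5]
97 79 [ 597.  709. -334. -290.] [ 647.4 -307.9  101.3]
106 181 [ 601.  708. -333. -290.] [ 659.1 -309.5  111.8]
118 111 [ 625.  699. -328. -294.] [ 685.7 -310.8  142.8]
```

View pics/w17.png

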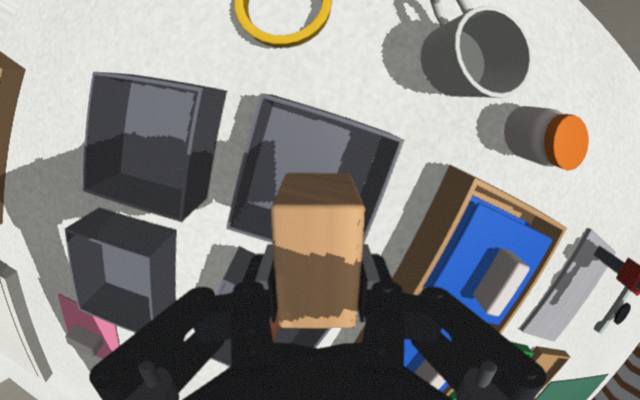

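View pics/t7.png

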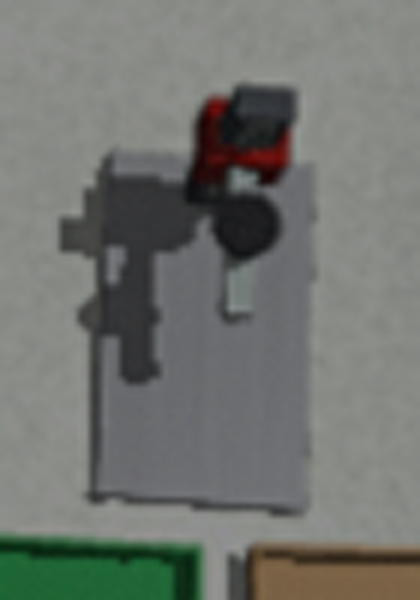

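Call:
{"name": "send_rows", "arguments": {
  "targets": [
    {"x":-0.4,"y":-1.2,"z":0.8,"ax":0,"ay":0,"az":-0.06,"jaw":25},
    {"x":-0.8,"y":-2.4,"z":0.8,"ax":0,"ay":0,"az":-0.12,"jaw":25},
    {"x":-1.2,"y":-3.7,"z":0.8,"ax":0,"ay":0,"az":-0.18,"jaw":25},
    {"x":-1.7,"y":-5.0,"z":0.8,"ax":0,"ay":0,"az":-0.25,"jaw":25},
    {"x":-2.1,"y":-6.3,"z":0.8,"ax":0,"ay":0,"az":-0.31,"jaw":25},
    {"x":-2.5,"y":-7.6,"z":0.8,"ax":0,"ay":0,"az":-0.37,"jaw":25},
    {"x":-3.0,"y":-9.0,"z":0.8,"ax":0,"ay":0,"az":-0.434,"jaw":25},
    {"x":-3.44,"y":-10.4,"z":0.8,"ax":0,"ay":0,"az":-0.434,"jaw":25}
  ]
}}

```text
t: 25.35
ee_pos: [478.5, -284.9, 190.0]
orientation: [-3.14, 0.063, 0.002]
contact_force: [0.2, -0.1, -1.9]
width: 0.434
```

Call:
{"name": "send_rows", "arguments": {
  "targets": [
    {"x":0,"y":-0.65,"z":0,"ax":0,"ay":0,"az":0,"jaw":25},
    {"x":0,"y":-0.65,"z":0,"ax":0,"ay":0,"az":0,"jaw":25},
    {"x":0,"y":-0.65,"z":0,"ax":0,"ay":0,"az":0,"jaw":25}
  ]
}}

```text
t: 25.72
ee_pos: [479.7, -309.0, 190.2]
orientation: [-3.14, 0.062, 0.002]
contact_force: [0.1, 0.1, -1.4]
width: 0.434
```

```bash
python3 - <<'E'
from h import *
st();c,p,d=wrist("pics/w18.png")
P=wcloud(c,d);np.savez("pics/w18.npz",p=p,d=d,P=P)
E
```

```text
t 25.73 pos [ 479.7 -309.   190.2] yaw_x -2.3 tz [-0.001  0.001 -1.   ] w 0.434 F [ 0.1  0.1 -1.4] j [-0.22 -0.04 -0.07 -0.   -1.54  1.75]
```

View pics/w18.png

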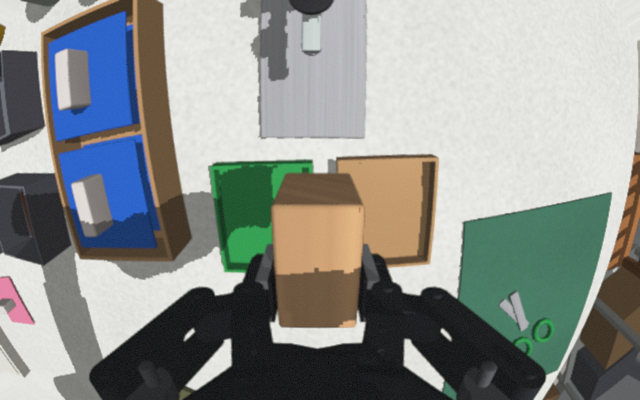

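```bash
python3 - <<'E'
from h import *
f=np.load("pics/w18.npz");p,P,d=f['p'],f['P'],f['d']
Z=P[...,2];x,y=P[...,0],P[...,1]
m=(Z>6)&(Z<14)&(x>500)&(x<640)&(y<-240)&(y>-390)
n,l,s,ce=cv2.connectedComponentsWithStats(m.astype(np.uint8))
i=1+s[1:,4].argmax();q=P[l==i]
print(s[i],rect(q[:,:2]),np.median(q[:,2]))
for a in range(515,640,10):
    s_=q[(q[:,0]>a)&(q[:,0]<a+10)][:,1]
    if len(s_): print(a+5,np.round([s_.min(),s_.max()],1))
for a in range(-365,-255,10):
    s_=q[(q[:,1]>a)&(q[:,1]<a+10)][:,0]
    if len(s_): print('y',a+5,s_.min().round(1))
m=(Z>80)&(Z<106)&(x>540)&(y<-290)&(y>-340)
n,l,s,ce=cv2.connectedComponentsWithStats(m.astype(np.uint8))
for i in range(1,n):
  if s[i,4]>40:
    q=P[l==i];print('arm',ce[i].round(),s[i,4],rect(q[:,:2]),np.percentile(q[:,2],[5,50,95]).round(1),q[:,0].min())
E
```

```text
[  260    24   107   115 11268] (array([ 581., -309.]), array([121.7, 110.9]), -2.4) 9.59112191000628
520 [-362.1 -253.5]
530 [-362.1 -251.1]
540 [-361.2 -253. ]
550 [-362.6 -252.6]
560 [-362.6 -253.3]
570 [-364.  -253.8]
580 [-363.3 -254.5]
590 [-364.7 -255. ]
600 [-364.6 -255.2]
610 [-365.4 -255.8]
620 [-365.5 -255.8]
630 [-366.3 -256.6]
640 [-366.2 -256.5]
y -360 518.6
y -350 518.6
y -340 518.8
y -330 519.2
y -320 520.6
y -310 522.1
y -300 521.7
y -290 521.8
y -280 522.2
y -270 522.8
y -260 523.3
arm [311.  34.] 759 (array([ 611.7, -310.6]), array([32.3, 15.4]), -4.2) [90.  98.5 99.8] 595.559729603106
```

Call:
{"name": "send_rows", "arguments": {
  "targets": [
    {"x":1.14,"y":0.05,"z":0,"ax":0,"ay":0,"az":-0.002,"jaw":25},
    {"x":1.14,"y":0.05,"z":-1.2,"ax":0,"ay":0,"az":-0.002,"jaw":25},
    {"x":1.14,"y":0.05,"z":-2.4,"ax":0,"ay":0,"az":-0.002,"jaw":25},
    {"x":1.14,"y":0.05,"z":-3.3,"ax":0,"ay":0,"az":-0.002,"jaw":25},
    {"x":1.14,"y":0.05,"z":-3.7,"ax":0,"ay":0,"az":-0.002,"jaw":25},
    {"x":1.14,"y":0.05,"z":-3.7,"ax":0,"ay":0,"az":-0.002,"jaw":25},
    {"x":1.14,"y":0.05,"z":-3.7,"ax":0,"ay":0,"az":-0.002,"jaw":25}
  ]
}}

```text
t: 26.65
ee_pos: [526.5, -307.7, 45.2]
orientation: [3.14, -0.065, 0.004]
contact_force: [0.0, -0.5, -1.1]
width: 0.431
```

```bash
python3 - <<'E'
from h import *
st();c,p,d=wrist("pics/w19.png")
P=wcloud(c,d);hsv=cv2.cvtColor(p,cv2.COLOR_RGB2HSV)
m=(hsv[...,0]<22)&(hsv[...,1]>70)&(P[...,2]>40)&(P[...,2]<95)&(P[...,0]>490)&(abs(P[...,1]+308)<40)
q=P[m];print(len(q),rect(q[:,:2]),np.percentile(q[:,2],[5,50,95]))
p,d=r.capture("scene");cv2.imwrite("pics/s19.png",cv2.resize(p[200:360,150:390,::-1],None,fx=3,fy=3,interpolation=cv2.INTER_CUBIC))
E
```

```text
t 26.65 pos [ 526.5 -307.7   45.2] yaw_x -2.4 tz [ 0.003 -0.001 -1.   ] w 0.431 F [ 0.  -0.5 -1.1] j [-0.2   0.12 -0.17  0.   -1.28  1.73]
12390 (array([ 534.3, -318.7]), array([64.1, 58.1]), -3.5) [53.23528634 72.82355653 73.88017381]
```

View pics/w19.png

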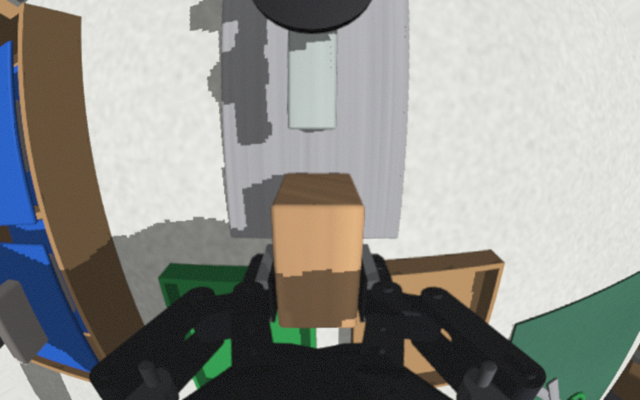

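View pics/s19.png

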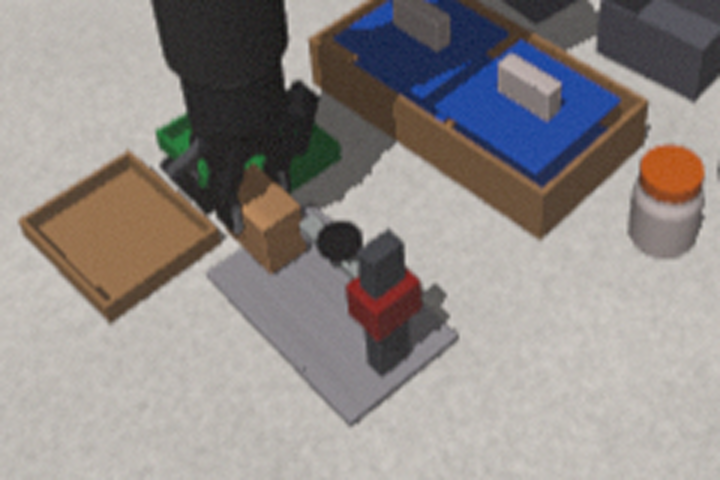

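Call:
{"name": "send_rows", "arguments": {
  "targets": [
    {"x":0.4,"y":-0.01,"z":-0.07,"ax":0,"ay":0,"az":0,"jaw":25},
    {"x":0.8,"y":-0.02,"z":-0.07,"ax":0,"ay":0,"az":0,"jaw":25},
    {"x":1.1,"y":-0.03,"z":-0.07,"ax":0,"ay":0,"az":0,"jaw":25},
    {"x":1.17,"y":-0.04,"z":-0.07,"ax":0,"ay":0,"az":0,"jaw":25},
    {"x":1.17,"y":-0.04,"z":-0.07,"ax":0,"ay":0,"az":0,"jaw":25}
  ]
}}

```text
t: 27.38
ee_pos: [572.1, -309.2, 40.5]
orientation: [-3.141, 0.066, 0.0]
contact_force: [-0.2, 0.0, -1.1]
width: 0.436
```

```bash
python3 - <<'E'
from h import *
st();c,p,d=wrist("pics/w20.png")
P=wcloud(c,d);hsv=cv2.cvtColor(p,cv2.COLOR_RGB2HSV)
m=(hsv[...,0]<22)&(hsv[...,1]>70)&(P[...,2]>62)&(P[...,2]<95)&(P[...,0]>490)&(abs(P[...,1]+308)<40)
q=P[m];print(len(q),rect(q[:,:2]),np.percentile(q[:,2],[5,50,95]))
p,d=r.capture("scene");cv2.imwrite("pics/s20.png",cv2.resize(p[200:360,150:390,::-1],None,fx=3,fy=3,interpolation=cv2.INTER_CUBIC))
E
```

```text
t 27.38 pos [ 572.1 -309.2   40.5] yaw_x -2.4 tz [-0.  0. -1.] w 0.436 F [-0.2  0.  -1.1] j [-0.19  0.23 -0.06  0.   -1.28  1.72]
7664 (array([ 610.9, -320.3]), array([126.7,  57. ]), -0.9) [67.254167   68.283549   86.49664294]
```

View pics/w20.png

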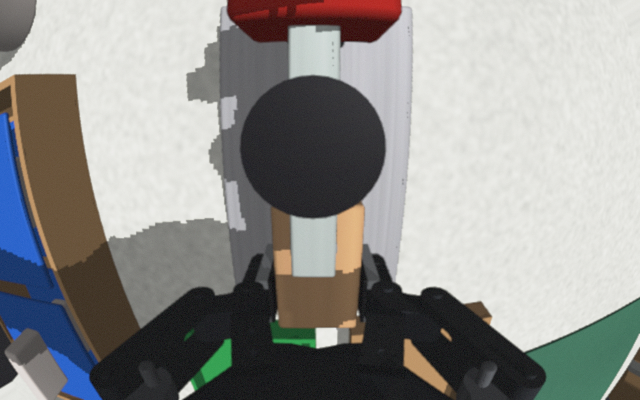

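View pics/s20.png

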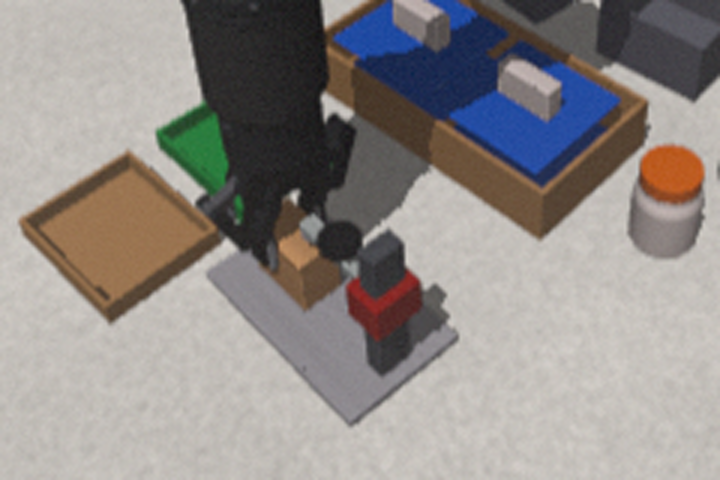

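Call:
{"name": "send_rows", "arguments": {
  "targets": [
    {"x":0,"y":0,"z":-0.03,"ax":0,"ay":0,"az":0,"jaw":25},
    {"x":0,"y":0,"z":-0.03,"ax":0,"ay":0,"az":0,"jaw":45},
    {"x":0,"y":0,"z":-0.03,"ax":0,"ay":0,"az":0,"jaw":55},
    {"x":0,"y":0,"z":-0.03,"ax":0,"ay":0,"az":0,"jaw":65},
    {"x":0,"y":0,"z":-0.03,"ax":0,"ay":0,"az":0,"jaw":65}
  ]
}}

```text
t: 28.1
ee_pos: [572.3, -309.2, 39.2]
orientation: [3.141, -0.066, 0.0]
contact_force: [-0.7, 0.5, -0.5]
width: 0.646
```

Call:
{"name": "send_rows", "arguments": {
  "targets": [
    {"x":0,"y":0,"z":0.5,"ax":0,"ay":0,"az":0,"jaw":65},
    {"x":0,"y":0,"z":1.5,"ax":0,"ay":0,"az":0,"jaw":65},
    {"x":-0.5,"y":0,"z":2.8,"ax":0,"ay":0,"az":0,"jaw":65},
    {"x":-1.5,"y":0.05,"z":3.4,"ax":0,"ay":0,"az":0,"jaw":30},
    {"x":-1.5,"y":0.05,"z":3.4,"ax":0,"ay":0,"az":0,"jaw":0},
    {"x":-1.5,"y":0.05,"z":3.4,"ax":0,"ay":0,"az":0,"jaw":0},
    {"x":-1.5,"y":0.05,"z":3.4,"ax":0,"ay":0,"az":0,"jaw":0}
  ]
}}

```text
t: 28.98
ee_pos: [512.4, -306.9, 174.3]
orientation: [-3.14, 0.065, 0.003]
contact_force: [-0.3, -0.3, -0.3]
width: 0.0
```

```bash
python3 - <<'E'
from h import *
st();c,p,d=wrist("pics/w21.png")
P=wcloud(c,d);hsv=cv2.cvtColor(p,cv2.COLOR_RGB2HSV);Z=P[...,2]
m=(hsv[...,0]<22)&(hsv[...,1]>70)&(Z>62)&(Z<73)&(P[...,0]>530)&(P[...,0]<640)&(abs(P[...,1]+308)<40)
q=P[m];print(len(q),rect(q[:,:2]),np.percentile(q[:,2],[5,50,95]))
m=(Z>106)&(Z<120)&(P[...,0]>600)&(P[...,0]<672)&(abs(P[...,1]+312)<30)&(p.max(-1)<90)
q=P[m];print('pad',len(q),rect(q[:,:2]),q.mean(0),np.median(q[:,2]), cv2.minEnclosingCircle(q[:,:2].astype(np.float32)))
E
```

```text
t 28.98 pos [ 512.4 -306.9  174.3] yaw_x -2.4 tz [-0.002  0.    -1.   ] w 0.0 F [-0.3 -0.3 -0.3] j [-0.2   0.04 -0.02 -0.   -1.51  1.73]
3218 (array([ 579.7, -310.4]), array([62.7, 37.4]), -1.9) [66.38616876 67.60789297 68.75014585]
pad 1983 (array([ 640.4, -311.4]), array([33.1, 33. ]), -3.1) [ 640.12475646 -311.619714    112.58119844] 112.63902844923524 ((640.7138061523438, -311.8406066894531), 17.078269958496094)
```

View pics/w21.png

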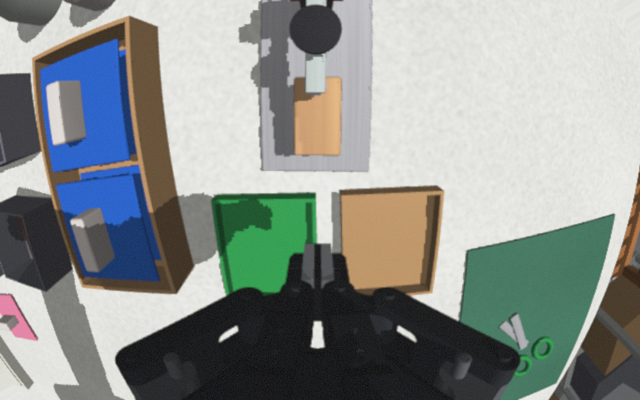

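Call:
{"name": "send_rows", "arguments": {
  "targets": [
    {"x":1.3,"y":-0.05,"z":0,"ax":0,"ay":0,"az":0,"jaw":0},
    {"x":2.6,"y":-0.1,"z":0,"ax":0,"ay":0,"az":0,"jaw":0},
    {"x":3.04,"y":-0.11,"z":-0.4,"ax":0,"ay":0,"az":0,"jaw":0},
    {"x":3.04,"y":-0.11,"z":-1.2,"ax":0,"ay":0,"az":0,"jaw":0},
    {"x":3.04,"y":-0.11,"z":-1.3,"ax":0,"ay":0,"az":0,"jaw":0},
    {"x":3.04,"y":-0.11,"z":-1.3,"ax":0,"ay":0,"az":0,"jaw":0}
  ]
}}

```text
t: 29.78
ee_pos: [633.9, -311.8, 123.5]
orientation: [3.14, -0.065, -0.001]
contact_force: [0.2, -1.0, 1.3]
width: -0.001
```

```bash
python3 - <<'E'
from h import *
st()
p,d=r.capture("scene");cv2.imwrite("pics/s22.png",cv2.resize(p[180:360,150:390,::-1],None,fx=3,fy=3,interpolation=cv2.INTER_CUBIC))
E
```

```text
t 29.77 pos [ 633.9 -311.8  123.5] yaw_x -2.4 tz [-0.001 -0.001 -1.   ] w -0.001 F [ 0.2 -1.   1.3] j [-0.17  0.33  0.22  0.   -1.46  1.7 ]
```

View pics/s22.png

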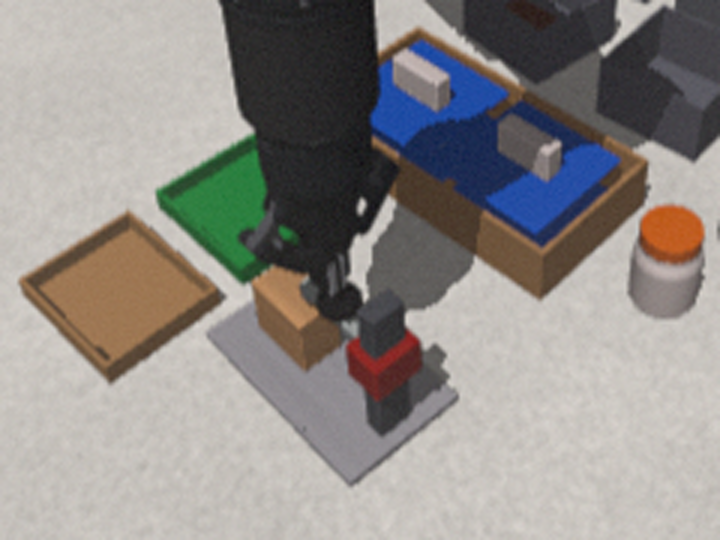

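Call:
{"name": "send_rows", "arguments": {
  "targets": [
    {"x":0,"y":0,"z":-0.2,"ax":0,"ay":0,"az":0,"jaw":0},
    {"x":0,"y":0,"z":-0.35,"ax":0,"ay":0,"az":0,"jaw":0},
    {"x":0,"y":0,"z":-0.5,"ax":0,"ay":0,"az":0,"jaw":0},
    {"x":0,"y":0,"z":-0.6,"ax":0,"ay":0,"az":0,"jaw":0},
    {"x":0,"y":0,"z":-0.6,"ax":0,"ay":0,"az":0,"jaw":0}
  ]
}}

```text
t: 30.45
ee_pos: [633.9, -311.6, 99.1]
orientation: [3.141, -0.066, -0.0]
contact_force: [1.6, -1.2, 1.6]
width: -0.002
```

Call:
{"name": "send_rows", "arguments": {
  "targets": [
    {"x":0,"y":0,"z":-0.03,"ax":0,"ay":0,"az":0,"jaw":0},
    {"x":0,"y":0,"z":-0.06,"ax":0,"ay":0,"az":0,"jaw":0},
    {"x":0,"y":0,"z":-0.06,"ax":0,"ay":0,"az":0,"jaw":0}
  ]
}}

```text
t: 30.82
ee_pos: [633.9, -311.5, 96.8]
orientation: [3.141, -0.066, 0.0]
contact_force: [-0.2, -0.3, 1.5]
width: 0.001
```

Call:
{"name": "send_rows", "arguments": {
  "targets": [
    {"x":0,"y":0,"z":-0.03,"ax":0,"ay":0,"az":0,"jaw":0},
    {"x":0,"y":0,"z":-0.05,"ax":0,"ay":0,"az":0,"jaw":0},
    {"x":0,"y":0,"z":-0.05,"ax":0,"ay":0,"az":0,"jaw":0}
  ]
}}

```text
t: 31.2
ee_pos: [633.9, -311.6, 96.2]
orientation: [3.14, -0.065, 0.001]
contact_force: [-1.6, 2.0, 7.0]
width: -0.005
```

Call:
{"name": "send_rows", "arguments": {
  "targets": [
    {"x":0,"y":0,"z":-0.02,"ax":0,"ay":0,"az":0,"jaw":0},
    {"x":0,"y":0,"z":-0.02,"ax":0,"ay":0,"az":0,"jaw":0},
    {"x":0,"y":0,"z":-0.02,"ax":0,"ay":0,"az":0,"jaw":0},
    {"x":0,"y":0,"z":-0.02,"ax":0,"ay":0,"az":0,"jaw":0},
    {"x":0,"y":0,"z":-0.02,"ax":0,"ay":0,"az":0,"jaw":0},
    {"x":0,"y":0,"z":-0.02,"ax":0,"ay":0,"az":0,"jaw":0},
    {"x":0,"y":0,"z":-0.02,"ax":0,"ay":0,"az":0,"jaw":0},
    {"x":0,"y":0,"z":-0.02,"ax":0,"ay":0,"az":0,"jaw":0}
  ]
}}

```text
t: 32.2
ee_pos: [634.0, -311.6, 96.1]
orientation: [3.14, -0.065, 0.002]
contact_force: [-2.3, 2.8, 8.7]
width: -0.001
```

```bash
python3 - <<'E'
from h import *
st()
p,d=r.capture("scene");cv2.imwrite("pics/s23.png",cv2.resize(p[180:360,150:390,::-1],None,fx=3,fy=3,interpolation=cv2.INTER_CUBIC))
c,p,d=wrist("pics/w23.png");st()
E
```

```text
t 32.2 pos [ 634.  -311.6   96.1] yaw_x -2.4 tz [ 0.001 -0.001 -1.   ] w -0.001 F [-2.3  2.8  8.7] j [-0.17  0.34  0.18  0.   -1.41  1.7 ]
t 32.3 pos [ 633.9 -311.6   96.2] yaw_x -2.4 tz [ 0.001 -0.001 -1.   ] w -0.0 F [-2.4  3.1  8.5] j [-0.17  0.34  0.18  0.   -1.41  1.7 ]
```

View pics/s23.png

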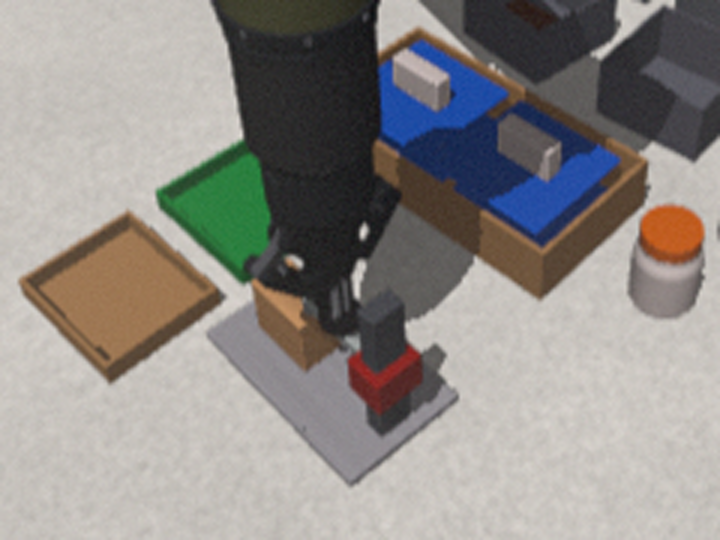

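Call:
{"name": "send_rows", "arguments": {
  "targets": [
    {"x":0,"y":0,"z":0,"ax":0,"ay":0,"az":0,"jaw":0},
    {"x":0,"y":0,"z":0,"ax":0,"ay":0,"az":0,"jaw":0},
    {"x":0,"y":0,"z":0,"ax":0,"ay":0,"az":0,"jaw":0},
    {"x":0,"y":0,"z":0,"ax":0,"ay":0,"az":0,"jaw":0}
  ]
}}

```text
t: 32.8
ee_pos: [633.9, -311.6, 96.2]
orientation: [3.14, -0.065, 0.002]
contact_force: [-2.4, 3.0, 7.7]
width: 0.001
```

Call:
{"name": "send_rows", "arguments": {
  "targets": [
    {"x":0,"y":0,"z":0.5,"ax":0,"ay":0,"az":0,"jaw":0},
    {"x":0,"y":0,"z":1.4,"ax":0,"ay":0,"az":0,"jaw":0},
    {"x":-0.6,"y":0.03,"z":2.2,"ax":0,"ay":0,"az":0,"jaw":0},
    {"x":-2.0,"y":0.08,"z":2.2,"ax":0,"ay":0,"az":0,"jaw":65},
    {"x":-2.8,"y":0.1,"z":2.0,"ax":0,"ay":0,"az":0,"jaw":65},
    {"x":-2.8,"y":0.1,"z":2.0,"ax":0,"ay":0,"az":0,"jaw":65},
    {"x":-2.8,"y":0.1,"z":2.0,"ax":0,"ay":0,"az":0,"jaw":65}
  ]
}}

```text
t: 33.67
ee_pos: [522.2, -307.7, 174.7]
orientation: [3.141, -0.066, 0.001]
contact_force: [-0.8, 0.2, -0.4]
width: 0.65
```

```bash
python3 - <<'E'
from h import *
st();c,p,d=wrist("pics/w24.png")
P=wcloud(c,d);hsv=cv2.cvtColor(p,cv2.COLOR_RGB2HSV);Z=P[...,2]
m=(hsv[...,0]<22)&(hsv[...,1]>70)&(Z>62)&(Z<73)&(P[...,0]>530)&(P[...,0]<640)&(abs(P[...,1]+308)<40)
q=P[m];print(len(q),rect(q[:,:2]),np.percentile(q[:,2],[5,50,95]))
m=(Z>90)&(Z<120)&(P[...,0]>600)&(P[...,0]<672)&(abs(P[...,1]+312)<30)&(p.max(-1)<90)
q=P[m];print('pad z',np.median(q[:,2]))
E
```

```text
t 33.67 pos [ 522.2 -307.7  174.7] yaw_x -2.4 tz [ 0.001 -0.    -1.   ] w 0.65 F [-0.8  0.2 -0.4] j [-0.2   0.06 -0.    0.   -1.51  1.73]
3120 (array([ 579.6, -310.7]), array([62.7, 37.2]), -2.6) [66.40073292 67.59942503 68.73159038]
pad z 112.58178637508297
```

View pics/w24.png

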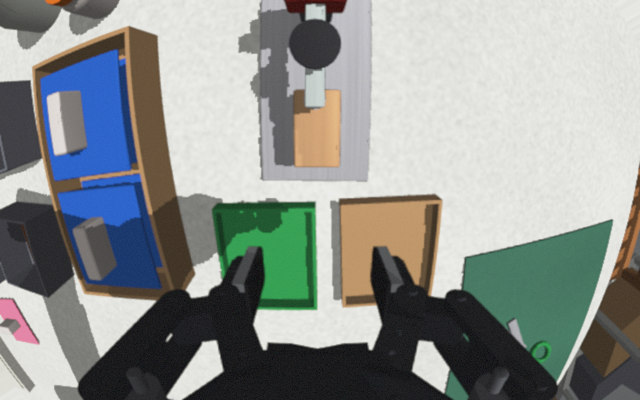

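Call:
{"name": "send_rows", "arguments": {
  "targets": [
    {"x":1.18,"y":-0.06,"z":0,"ax":0,"ay":0,"az":0,"jaw":65},
    {"x":1.18,"y":-0.06,"z":-0.8,"ax":0,"ay":0,"az":0,"jaw":65},
    {"x":1.18,"y":-0.06,"z":-1.8,"ax":0,"ay":0,"az":0,"jaw":65},
    {"x":1.18,"y":-0.06,"z":-2.8,"ax":0,"ay":0,"az":0,"jaw":65},
    {"x":1.18,"y":-0.06,"z":-3.36,"ax":0,"ay":0,"az":0,"jaw":65},
    {"x":1.18,"y":-0.06,"z":-3.36,"ax":0,"ay":0,"az":0,"jaw":65}
  ]
}}

```text
t: 34.48
ee_pos: [568.3, -309.4, 36.9]
orientation: [-3.14, 0.065, 0.008]
contact_force: [1.0, -0.8, 0.4]
width: 0.649
```

Call:
{"name": "send_rows", "arguments": {
  "targets": [
    {"x":0,"y":0,"z":0,"ax":0,"ay":0,"az":0,"jaw":25},
    {"x":0,"y":0,"z":0,"ax":0,"ay":0,"az":0,"jaw":25},
    {"x":0,"y":0,"z":0,"ax":0,"ay":0,"az":0,"jaw":25},
    {"x":0,"y":0,"z":0,"ax":0,"ay":0,"az":0,"jaw":25},
    {"x":0,"y":0,"z":0.08,"ax":0,"ay":0,"az":0,"jaw":25},
    {"x":-0.4,"y":0.02,"z":0.1,"ax":0,"ay":0,"az":0,"jaw":25},
    {"x":-1.0,"y":0.04,"z":0.1,"ax":0,"ay":0,"az":0,"jaw":25},
    {"x":-1.3,"y":0.05,"z":0.1,"ax":0,"ay":0,"az":0,"jaw":25}
  ]
}}

```text
t: 35.48
ee_pos: [517.1, -307.9, 43.4]
orientation: [-3.141, 0.066, -0.003]
contact_force: [11.8, -0.4, -3.0]
width: 0.437
```

```bash
python3 - <<'E'
from h import *
st();c,p,d=wrist("pics/w25.png")
p,d=r.capture("scene");cv2.imwrite("pics/s25.png",cv2.resize(p[180:360,150:390,::-1],None,fx=3,fy=3,interpolation=cv2.INTER_CUBIC));st()
E
```

```text
t 35.48 pos [ 517.1 -307.9   43.4] yaw_x -2.4 tz [ 0.002  0.    -1.   ] w 0.437 F [11.8 -0.4 -3. ] j [-0.2   0.1  -0.19 -0.   -1.27  1.73]
t 35.58 pos [ 517.2 -307.9   44.1] yaw_x -2.4 tz [ 0.002 -0.    -1.   ] w 0.432 F [ 1.8 -0.4 -1.3] j [-0.2   0.1  -0.19 -0.   -1.27  1.73]
```

View pics/w25.png

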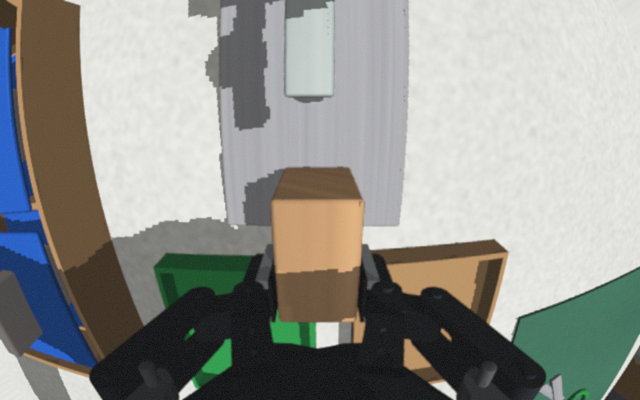

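View pics/s25.png

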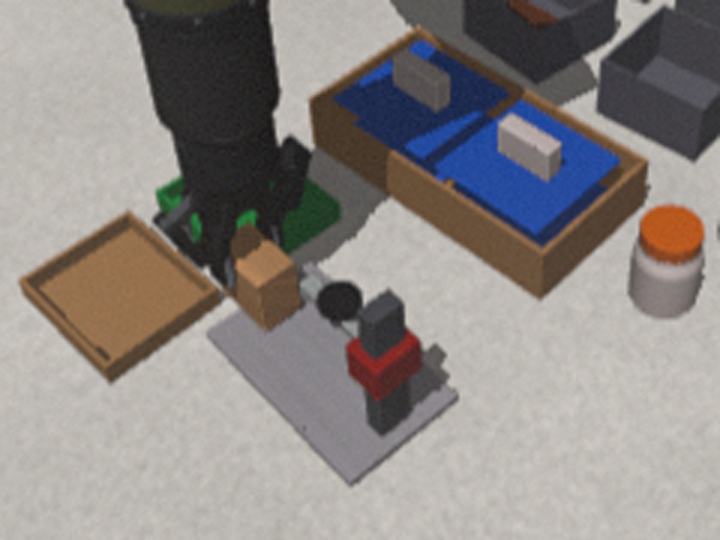

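Call:
{"name": "send_rows", "arguments": {
  "targets": [
    {"x":0,"y":0,"z":0.9,"ax":0,"ay":0,"az":0,"jaw":25},
    {"x":-0.3,"y":0.2,"z":1.8,"ax":0,"ay":0,"az":0,"jaw":25},
    {"x":-1.4,"y":0.9,"z":1.8,"ax":0,"ay":0,"az":0,"jaw":25},
    {"x":-2.3,"y":1.45,"z":1.8,"ax":0,"ay":0,"az":0,"jaw":25},
    {"x":-2.4,"y":1.5,"z":1.4,"ax":0,"ay":0,"az":0,"jaw":25},
    {"x":-2.4,"y":1.5,"z":1.0,"ax":0,"ay":0,"az":0,"jaw":25},
    {"x":-2.4,"y":1.5,"z":1.0,"ax":0,"ay":0,"az":0,"jaw":25}
  ]
}}

```text
t: 36.45
ee_pos: [420.3, -247.9, 81.2]
orientation: [-3.14, 0.066, 0.007]
contact_force: [-0.3, 0.1, -0.7]
width: 0.431
```

```bash
python3 - <<'E'
from h import *
st();c,p,d=wrist("pics/w26.png")
E
```

```text
t 36.45 pos [ 420.3 -247.9   81.2] yaw_x -2.4 tz [-0.005  0.001 -1.   ] w 0.431 F [-0.3  0.1 -0.7] j [-0.12 -0.23 -0.44 -0.   -1.36  1.65]
```

View pics/w26.png

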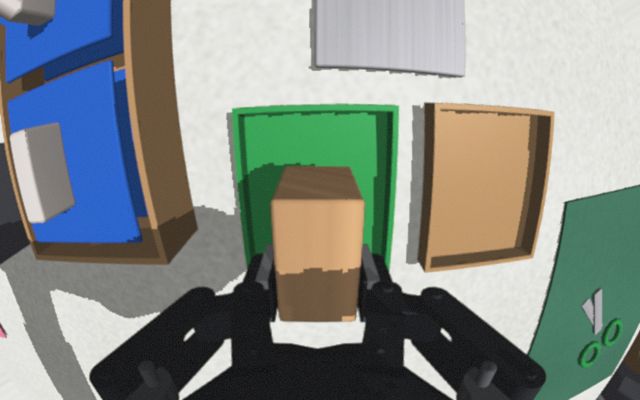

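Call:
{"name": "send_rows", "arguments": {
  "targets": [
    {"x":0,"y":0,"z":-0.6,"ax":0,"ay":0,"az":0,"jaw":25},
    {"x":0,"y":0,"z":-1.0,"ax":0,"ay":0,"az":0,"jaw":25},
    {"x":0,"y":0,"z":-1.17,"ax":0,"ay":0,"az":0,"jaw":25},
    {"x":0,"y":0,"z":-1.17,"ax":0,"ay":0,"az":0,"jaw":25},
    {"x":0,"y":0,"z":-1.17,"ax":0,"ay":0,"az":0,"jaw":45},
    {"x":0,"y":0,"z":-1.17,"ax":0,"ay":0,"az":0,"jaw":60},
    {"x":0,"y":0,"z":-1.17,"ax":0,"ay":0,"az":0,"jaw":60},
    {"x":0,"y":0,"z":-1.17,"ax":0,"ay":0,"az":0,"jaw":60}
  ]
}}

```text
t: 37.5
ee_pos: [421.2, -248.0, 37.1]
orientation: [3.141, -0.066, 0.001]
contact_force: [0.0, -0.3, 0.1]
width: 0.6
```

Call:
{"name": "send_rows", "arguments": {
  "targets": [
    {"x":0,"y":0,"z":1.2,"ax":0,"ay":0,"az":0,"jaw":60},
    {"x":0,"y":0.6,"z":2.6,"ax":0,"ay":0,"az":0.03,"jaw":60},
    {"x":0.1,"y":2.0,"z":3.6,"ax":0,"ay":0,"az":0.06,"jaw":60},
    {"x":0.2,"y":3.5,"z":3.8,"ax":0,"ay":0,"az":0.09,"jaw":55},
    {"x":0.3,"y":5.0,"z":3.8,"ax":0,"ay":0,"az":0.11,"jaw":55},
    {"x":0.4,"y":6.5,"z":3.8,"ax":0,"ay":0,"az":0.11,"jaw":55},
    {"x":0.6,"y":8.0,"z":3.8,"ax":0,"ay":0,"az":0.11,"jaw":55},
    {"x":0.8,"y":9.2,"z":3.6,"ax":0,"ay":0,"az":0.11,"jaw":55}
  ]
}}

```text
t: 38.5
ee_pos: [453.2, 122.6, 181.7]
orientation: [-3.139, -0.11, -0.003]
contact_force: [1.0, -0.5, 0.1]
width: 0.547
```

Call:
{"name": "send_rows", "arguments": {
  "targets": [
    {"x":0,"y":0,"z":-0.4,"ax":0,"ay":0,"az":0,"jaw":55},
    {"x":0,"y":0,"z":-0.4,"ax":0,"ay":0,"az":0,"jaw":55}
  ]
}}

```text
t: 38.75
ee_pos: [452.3, 119.6, 163.4]
orientation: [3.138, 0.108, -0.004]
contact_force: [-0.1, -1.3, -0.2]
width: 0.547
```

```bash
python3 wood.py w27;python3 - <<'E'
from h import *
p,d,P=cloud("top")
cv2.imwrite("pics/t27.png",cv2.resize(p[110:270,150:470,::-1],None,fx=2.5,fy=2.5,interpolation=cv2.INTER_CUBIC))
E
```

```text
t 38.75 pos [452.3 119.6 163.4] yaw_x 3.9 tz [-0.002 -0.002 -1.   ] w 0.547 F [-0.1 -1.3 -0.2] j [ 0.69 -0.32 -0.36 -0.   -1.53  0.95]
[312. 184.] 2405 top 33.5 32.6 [453.5 123.6] [71.2 29. ] 2.4 rgb [103.  66.  47.]
```

View pics/w27.png

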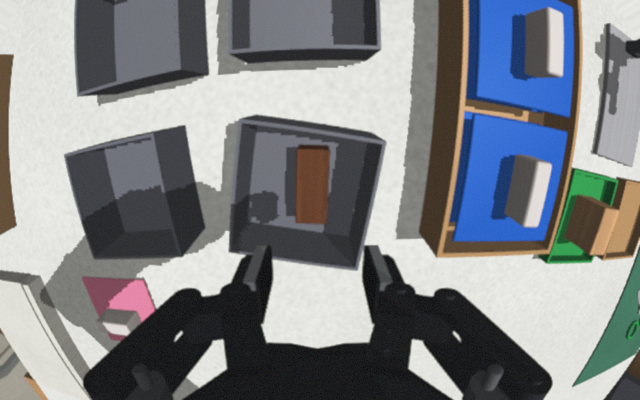

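View pics/t27.png

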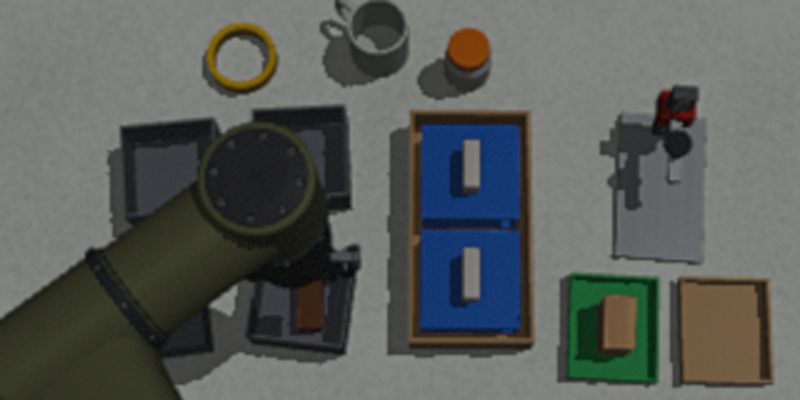

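Call:
{"name": "send_rows", "arguments": {
  "targets": [
    {"x":0.03,"y":0.09,"z":-1.0,"ax":0,"ay":0,"az":-0.026,"jaw":52},
    {"x":0.03,"y":0.09,"z":-2.0,"ax":0,"ay":0,"az":-0.026,"jaw":52},
    {"x":0.03,"y":0.09,"z":-3.0,"ax":0,"ay":0,"az":-0.026,"jaw":52},
    {"x":0.03,"y":0.09,"z":-3.6,"ax":0,"ay":0,"az":-0.026,"jaw":52},
    {"x":0.03,"y":0.09,"z":-3.8,"ax":0,"ay":0,"az":-0.026,"jaw":52},
    {"x":0.03,"y":0.09,"z":-3.8,"ax":0,"ay":0,"az":-0.026,"jaw":52}
  ]
}}

```text
t: 39.6
ee_pos: [461.1, 124.7, 22.8]
orientation: [-3.138, -0.069, -0.026]
contact_force: [-5.8, 1.5, 33.6]
width: 0.52
```

Call:
{"name": "send_rows", "arguments": {
  "targets": [
    {"x":0,"y":0,"z":0,"ax":0,"ay":0,"az":0,"jaw":15},
    {"x":0,"y":0,"z":0,"ax":0,"ay":0,"az":0,"jaw":15},
    {"x":0,"y":0,"z":0,"ax":0,"ay":0,"az":0,"jaw":15},
    {"x":0,"y":0,"z":0,"ax":0,"ay":0,"az":0,"jaw":15},
    {"x":0,"y":0,"z":0.2,"ax":0,"ay":0,"az":0,"jaw":15},
    {"x":0,"y":0,"z":1.4,"ax":0,"ay":0,"az":0,"jaw":15},
    {"x":0,"y":0,"z":2.6,"ax":0,"ay":0,"az":0,"jaw":15},
    {"x":0,"y":0,"z":3.8,"ax":0,"ay":0,"az":0,"jaw":15}
  ]
}}

```text
t: 40.6
ee_pos: [454.0, 122.5, 166.6]
orientation: [3.141, 0.064, -0.0]
contact_force: [0.4, 1.2, -1.3]
width: 0.335
```

```bash
python3 - <<'E'
from h import *
st();c,p,d=wrist("pics/w28.png")
p,d,P=cloud("top")
cv2.imwrite("pics/t28.png",cv2.resize(p[110:270,150:470,::-1],None,fx=2.5,fy=2.5,interpolation=cv2.INTER_CUBIC))
E
```

```text
t 40.6 pos [454.  122.5 166.6] yaw_x 2.3 tz [-0. -0. -1.] w 0.335 F [ 0.4  1.2 -1.3] j [ 0.69 -0.31 -0.35  0.   -1.53  0.92]
```

View pics/w28.png

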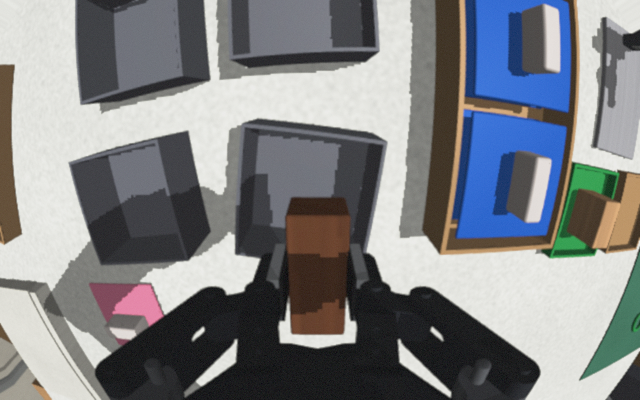

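Call:
{"name": "send_rows", "arguments": {
  "targets": [
    {"x":0,"y":-1.4,"z":0.3,"ax":0,"ay":0,"az":0,"jaw":15},
    {"x":0,"y":-2.8,"z":0.3,"ax":0,"ay":0,"az":0,"jaw":15},
    {"x":0,"y":-4.2,"z":0.3,"ax":0,"ay":0,"az":0,"jaw":15},
    {"x":0,"y":-5.6,"z":0.3,"ax":0,"ay":0,"az":0,"jaw":15},
    {"x":0,"y":-7.0,"z":0.3,"ax":0,"ay":0,"az":0,"jaw":15},
    {"x":-0.2,"y":-8.4,"z":0.3,"ax":0,"ay":0,"az":0,"jaw":15},
    {"x":-0.4,"y":-9.8,"z":0.3,"ax":0,"ay":0,"az":0,"jaw":15},
    {"x":-0.55,"y":-11.2,"z":0.3,"ax":0,"ay":0,"az":0,"jaw":15}
  ]
}}

```text
t: 41.7
ee_pos: [430.9, -326.8, 176.8]
orientation: [-3.141, -0.064, -0.0]
contact_force: [0.5, 0.7, 0.1]
width: 0.332
```

Call:
{"name": "send_rows", "arguments": {
  "targets": [
    {"x":0,"y":-1.3,"z":0,"ax":0,"ay":0,"az":0,"jaw":15},
    {"x":0,"y":-1.55,"z":-1.0,"ax":0,"ay":0,"az":0,"jaw":15},
    {"x":0,"y":-1.55,"z":-2.0,"ax":0,"ay":0,"az":0,"jaw":15},
    {"x":0,"y":-1.55,"z":-2.0,"ax":0,"ay":0,"az":0,"jaw":15}
  ]
}}

```text
t: 42.2
ee_pos: [429.5, -385.8, 92.9]
orientation: [-3.137, -0.063, 0.01]
contact_force: [-0.3, 0.4, 0.4]
width: 0.334
```

```bash
python3 - <<'E'
from h import *
st();c,p,d=wrist("pics/w29.png")
E
```

```text
t 42.2 pos [ 429.5 -385.8   92.9] yaw_x 2.3 tz [-0.007  0.004 -1.   ] w 0.334 F [-0.3  0.4  0.4] j [-0.39  0.02 -0.19 -0.   -1.37  2.  ]
```

View pics/w29.png

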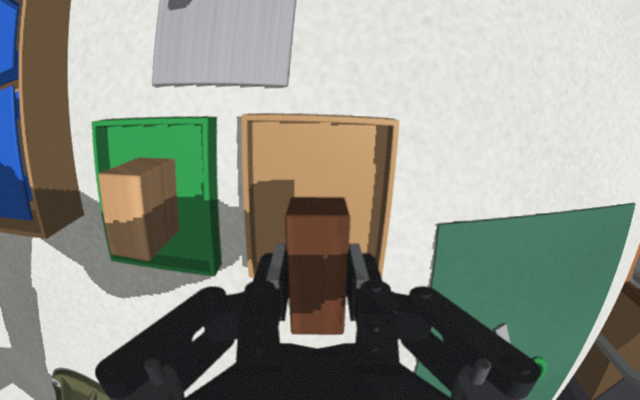

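Call:
{"name": "send_rows", "arguments": {
  "targets": [
    {"x":0,"y":0,"z":-0.7,"ax":0,"ay":0,"az":0,"jaw":15},
    {"x":0,"y":0,"z":-1.3,"ax":0,"ay":0,"az":0,"jaw":15},
    {"x":0,"y":0,"z":-1.6,"ax":0,"ay":0,"az":0,"jaw":15},
    {"x":0,"y":0,"z":-1.6,"ax":0,"ay":0,"az":0,"jaw":15}
  ]
}}

```text
t: 42.75
ee_pos: [432.5, -386.6, 33.8]
orientation: [3.14, 0.067, 0.001]
contact_force: [1.1, 0.2, -0.2]
width: 0.336
```

Call:
{"name": "send_rows", "arguments": {
  "targets": [
    {"x":0,"y":0,"z":-0.05,"ax":0,"ay":0,"az":0,"jaw":15},
    {"x":0,"y":0,"z":-0.05,"ax":0,"ay":0,"az":0,"jaw":35},
    {"x":0,"y":0,"z":-0.05,"ax":0,"ay":0,"az":0,"jaw":50},
    {"x":0,"y":0,"z":-0.05,"ax":0,"ay":0,"az":0,"jaw":50},
    {"x":0,"y":0,"z":-0.05,"ax":0,"ay":0,"az":0,"jaw":50},
    {"x":0,"y":0,"z":1.0,"ax":0,"ay":0,"az":0,"jaw":50},
    {"x":-0.2,"y":0,"z":2.4,"ax":0,"ay":0,"az":0,"jaw":50},
    {"x":-0.5,"y":0,"z":3.8,"ax":0,"ay":0,"az":0,"jaw":50}
  ]
}}

```text
t: 43.75
ee_pos: [411.9, -386.2, 186.4]
orientation: [3.141, 0.067, -0.001]
contact_force: [0.7, 0.1, 0.4]
width: 0.499
```

Call:
{"name": "send_rows", "arguments": {
  "targets": [
    {"x":0,"y":0,"z":0.5,"ax":0,"ay":0,"az":0,"jaw":50},
    {"x":0,"y":0,"z":0.5,"ax":0,"ay":0,"az":0,"jaw":50},
    {"x":0,"y":0,"z":0.5,"ax":0,"ay":0,"az":0,"jaw":50}
  ]
}}

```text
t: 44.12
ee_pos: [412.0, -385.8, 202.8]
orientation: [-3.139, -0.066, 0.003]
contact_force: [0.1, -0.3, 0.5]
width: 0.5
```

```bash
python3 - <<'E'
from h import *
st();c,p,d=wrist("pics/w30.png")
P=wcloud(c,d);hsv=cv2.cvtColor(p,cv2.COLOR_RGB2HSV);Z=P[...,2]
for nm,lo,hi,y0,y1 in(('block',55,70,-300,-200),('offcut',28,42,-440,-330)):
    m=(Z>lo)&(Z<hi)&(P[...,1]>y0)&(P[...,1]<y1)&(P[...,0]>360)&(P[...,0]<500)&(hsv[...,0]<22)
    q=P[m];print(nm,len(q),rect(q[:,:2]) if len(q) else '',np.median(q[:,2]) if len(q) else '')
p,d,P=cloud("top");np.savez("pics/t30.npz",p=p,P=P)
cv2.imwrite("pics/t30.png",cv2.resize(p[100:270,150:470,::-1],None,fx=2.5,fy=2.5,interpolation=cv2.INTER_CUBIC))
hsv=cv2.cvtColor(p,cv2.COLOR_RGB2HSV);Z=P[...,2]
m=(Z>85)&(Z<110)&(hsv[...,1]<90)&(P[...,1]<-20)&(P[...,1]>-120)&(P[...,0]>390)&(P[...,0]<680)
n,l,s,ce=cv2.connectedComponentsWithStats(m.astype(np.uint8))
for i in range(1,n):
    if s[i,4]>30: print(ce[i].round(),s[i,4],*rect(P[l==i][:,:2]),np.median(Z[l==i]))
E
```

```text
t 44.12 pos [ 412.  -385.8  202.8] yaw_x 2.4 tz [-0.002  0.002 -1.   ] w 0.5 F [ 0.1 -0.3  0.5] j [-0.4  -0.05 -0.06 -0.   -1.57  2.01]
block 2147 (array([ 432.2, -250.2]), array([64. , 38.1]), -2.3) 61.49829854744917
offcut 2060 (array([ 426.8, -387.6]), array([72.2, 30.7]), 1.9) 33.58447747465945
[338. 175.] 132 [613.1 -65.1] [60.8 18. ] 1.7 97.14237165193663
[338. 219.] 144 [479.  -67.9] [59.8 17.9] 1.1 96.55295167161785
```

View pics/w30.png

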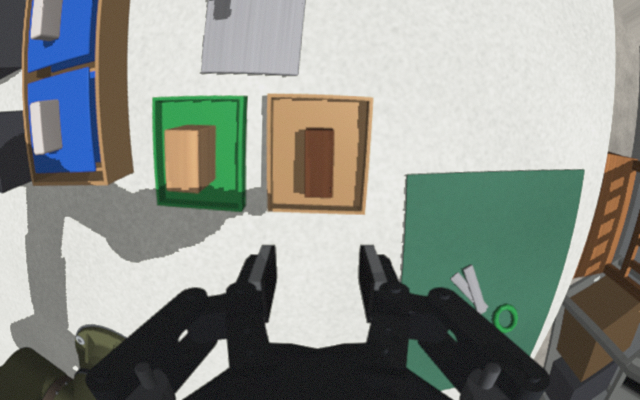

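View pics/t30.png

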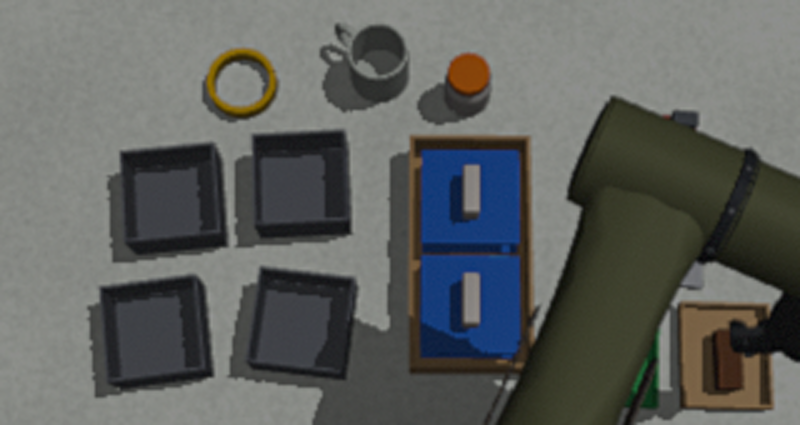

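```bash
python3 - <<'E'
from h import *
print(r.hand_in());st()
E
```

```text
the job is handed in; nothing more can be done
None
the job is handed in; nothing more can be done
```

I finished the job and handed it in at about 44 s of the 208 s allowed; no verdict was reported.

**What I did**
- **Lids:** all four blue lids are in the brown lid carton, two on the floor and two standing on their bars. I left the pink look-alike alone.
- **Block:** I stood it on the gauge plate, let go and pressed the foot onto it for over a second. The pad stopped at 96.2 mm, which is 16.8 mm of travel and about 58 mm of block height. The camera also gave about 58 mm, so it is full size and went in the green tray.
- **Offcut:** there was only one dark offcut, and it went in the scrap tray.

**Last checks**
- The block is within 3 mm of the green tray's centre, and the offcut is about 5 mm from the scrap tray's centre.
- The top lids' bars stand at 97 mm, as they should, and all four tubs look empty.
- The jar, mug and tape look unmoved in the picture.
- The gauge foot was back up when I last measured it, after the pressing (pad at 112.6 mm). The arm hid it in the final picture, so I did not check it again.

**One contact that did not go as planned:** when I reached for the offcut, the gripper stopped about 15 mm higher than intended, at 34 N. The limit for the gripper's body is 40 N. It probably touched the tub's rim. The grasp held, and that reading is from the end of the move, so I did not see any peak before it.

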